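# Centre-punch the fallen lamp-column blanks

## Robot

A 6-joint arm with a two-finger parallel gripper is mounted at the origin on the work surface. World frame = base frame: x ahead of the robot, y to its left, z up, the work surface at z = 0. Lengths are in m, angles in degrees, forces in N, time in s.
With the tool pointing down it reaches from about 0.325 to 1 m from the base axis. Payload 5.1 kg.
Tool frame: the origin (TCP) lies midway between the tips of the shut fingers; the grasp point (between the pads) lies 19 mm behind it; z points along the fingers, y is the line along which they close (so a half turn about z gives the same grasp; the last joint's range is limited). The gripper opens to 85 mm and grips with 20 to 120 N. Pads are 22 mm wide; open, the fingers measure 114 mm over their backs; the gripper's body (76 mm by 85 mm) begins 54 mm behind the grasp point. The pads swing forward as they close: fully open they stand 13 mm farther back than shut.
Start: joints at [-80.077, 7.093, 94.555, -0, 78.352, -4.733], TCP at [0.164, -0.629, 0.231] pointing down, gripper open.
Joint ranges: [-149.61, 149.61], [-58.7, 133.49], [1.44, 155.28], [-77.14, 257.14], [18.33, 153.61], [-166.67, 166.67]. Speed limits (degrees/s): [147.25, 147.25, 180, 180, 180, 180].

## Interface

Orientations are given as a 3x3 rotation matrix whose columns are the frame's x, y, z axes.
In Python, from station import arm gives the robot as it stands.
- The arm moves only by the tool carry_out, never from a script. Its argument "steps" is a list of rows, each a list of 2 entries, a list of its own where there are three numbers: the shift along the world's x, y, z in mm, then the turn about the world's z in rad. In form: [[[dx, dy, dz], yaw], ...]. A call has 1 to 5 rows; each row shifts and turns the commanded pose from where the row before left it; what a row does not reach is not made up. A row lasts 1/12 s, in which the tool goes at most 41.7 mm and 7.16 degrees, less where a joint would pass 70% of its speed; a pose out of reach is approached as far as the arm can. A call is refused whole if a number of a shift passes 41.7 or a number of a turn 0.125, either way. A call with a gripper value outside its range is refused whole. "claw" is the closure, from 0 (fully open) to 1 (shut), set as the call begins (left out, the last holds). The fingers move at their own pace and stop on an object; "grip_force" is the grip in N (left out, the last holds). Time passes only in rows, so rows that do not move let the fingers close. It gives the time, the measured TCP pose, the force, the opening and the grip force at its end, in the units of the state.
- arm.read_state(): the state, without advancing time (a new reading comes with each control period).
- arm.snapshot(name): name is "side" or "top" or "wrist"; returns (picture, depth): 384x512x3 uint8, red, green, blue; 384x512 float32, m along the optical axis (not along the pixel's ray), 0 where there is no reading.
- arm.camera_info(name): a dict with "fx", "fy", "cx", "cy" (pixels), "rvec" (rotation vector, rad) and "tvec" (3), from world to camera coordinates, as OpenCV has them. Camera axes: x right, y down, z forward; pixel columns grow to the right and rows downward; lengths in m; the calibration is good to about 2 mm. A picture is of the moment at which its call begins: read the wrist's pose just before it. camera_info takes no time and is no camera call; for the wrist camera it gives the pose at the moment of the call.
- arm.sign_off(): hands the job in; it is judged then, once.
The state is a dict: "t": time; "qpos": joint angles; "joint_vel": joint speeds; "joint_efforts": joint torques, N m; "ee_pos": TCP position; "ee_rot": TCP orientation; "wrist_force": force on the tool from outside, world axes, zero at the start; "torque": the same for the moment, N m; "finger_gap": finger opening in m; "grasp_force": force on a finger pad.
Only numpy, scipy, OpenCV 4.12 (cv2) and the standard library are available. Lean on these libraries where they do the work, as an engineer would, in place of code of your own. Each camera call takes 0.05 s, during which the arm holds its last target. There are 200 camera calls.

## Task

Stand every fallen square aluminium bar upright on the steel bench plate with its scribed cross on top. Then take the automatic centre punch and mark each bar where the lines cross, from the shortest bar to the tallest, pressing straight down until the punch's spring snaps. Finally put the punch back in its stand, pin down, with all bars still standing on the plate, and leave the other things on the bench where they are.

Things in the scene. Friction and masses are not known exactly. Their poses are not given: they have to be found in the camera images.
- blank_short: the short lamp-column blank, a plain square aluminium bar 50 x 50 mm and 65 mm long, about 0.44 kg; it starts lying on its side on the table. Origin at the bar's centre; its z axis runs along the bar from the foot end (dark round bore, 22 mm) to the marked end (thin black scribed diagonal cross). Absent in some starts (None)
- blank_short_mark (a point): crossing point of the scribed diagonals at the middle of the short blank's marked end, 32.5 mm from its centre along its z; absent with the blank
- blank_middle: the middle lamp-column blank, a plain square aluminium bar 50 x 50 mm and 80 mm long, about 0.54 kg; it starts lying on its side on the table. Origin at the bar's centre; its z axis runs along the bar from the foot end (dark round bore, 22 mm) to the marked end (thin black scribed diagonal cross). Absent in some starts (None)
- blank_middle_mark (a point): crossing point of the scribed diagonals at the middle of the middle blank's marked end, 40 mm from its centre along its z; absent with the blank
- blank_tall: the tall lamp-column blank, a plain square aluminium bar 50 x 50 mm and 95 mm long, about 0.64 kg; it starts lying on its side on the table. Origin at the bar's centre; its z axis runs along the bar from the foot end (dark round bore, 22 mm) to the marked end (thin black scribed diagonal cross). Absent in some starts (None)
- blank_tall_mark (a point): crossing point of the scribed diagonals at the middle of the tall blank's marked end, 47.5 mm from its centre along its z; absent with the blank
- plate: dark steel bench plate fixed on the table, 170 mm (its x) by 340 mm (its y), 10 mm thick; origin at the middle of its underside (on the table), z up
- stand: wooden punch stand fixed on the table, a block 64 x 64 x 70 mm with one upright through hole 20 mm wide in its middle, mouth chamfered 2 mm; origin at the middle of its underside, z up. The punch starts in it, pin down
- punch: automatic centre punch, 119 mm long, 0.2 kg. Origin at the point of the untouched pin, z up along the punch: pin 6 mm thick to z = 24 mm, steel sleeve 14 mm to 60, brass finger guard (disc 34 mm across) 60 to 66, knurled grip 18 mm thick 66 to 112, brass cap 22 mm across to 119. Fingers on the grip can bear on the guard to press. In its stand the guard rests on the block, origin 10 mm above the table
- punch_tip (a point): point of the punch's sliding pin (moves with the pin)
- punch_nose (a point): middle of the sleeve's lower end, where the pin comes out, 24 mm above the point when the pin is untouched
- punch_pin (a joint): how far the pin is pushed into the punch, in m: 0 untouched, 0.0072 at its stop. Resistance climbs from about 2 N to about 11 N at 2 to 3 mm, then the hidden spring snaps over and it falls to about 4 N near the stop (snapped beyond 6.2 mm); the pin springs back out when lifted
- lampholder: brass lampholder, 42 mm across, 44 mm tall, loose; a bystander. Origin at the middle of its underside
- tin: flat round steel tin, 76 mm across, 35 mm tall, loose; a bystander. Origin at the middle of its underside
- screw_jar: amber glass jar, 64 mm across, 85 mm tall, loose; a bystander. Origin at the middle of its underside
- screwdriver: red-handled screwdriver lying on the table to the left, about 200 mm long, loose; a bystander. Origin on it
Things that resemble listed ones, but are neither listed nor needed, are in the scene too. Leave any blue or purple look-alike of the blank_short alone.

How it is judged:
By the outcome, as a careful person would: the job done as asked, in the order asked, and still so for the second after the job is handed in, with the robot touching nothing.
Of blank_short, blank_middle, blank_tall only 2 to 3 are there at a start; the rules pass over those that are not, and their reading is None.
At some moment in a run one of blank_short, blank_middle, blank_tall may be knocked a few centimetres aside while the robot is not near it.
It also fails if it takes over 210 s, if anything falls off the work surface, if the arm or the gripper's body presses on something with over 40 N, if the wrist force passes 120 N, or if a joint passes its speed limit or range.

## Working session

There is one attempt and no reset: what is moved stays moved. The work goes in short steps, Python scripts to look and compute and a tool call to move; the robot and the scene stay as the last step left them, time stands still between calls to the robot, and variables do not carry over. Pictures are saved under pics/ and viewed, at most 14 in all, crops included, and the job is handed in when it is done.

Besides the shell and the picture viewer there is one more tool, called after "Emit:" as name(argument=value, ...), one argument or row to a line, values as JSON. carry_out: Moves the arm, as the interface text tells. Its arguments: {"type":"object","properties":{"steps":{"type":"array"},"claw":{"type":"number"},"grip_force":{"type":"number"}},"required":["steps"]}

```bash
mkdir -p pics; ls; cat > h.py <<'E'
import numpy as np, cv2
from station import arm
def cam(n):
    c=arm.camera_info(n);R=cv2.Rodrigues(np.array(c['rvec'],float))[0];t=np.array(c['tvec'],float).ravel();return c,R,t
def ray(ci,uv,z):
    c,R,t=ci;uv=np.atleast_2d(uv).astype(float)
    d=np.c_[(uv[:,0]-c['cx'])/c['fx'],(uv[:,1]-c['cy'])/c['fy'],np.ones(len(uv))]@R
    o=-R.T@t;return o+d*((z-o[2])/d[:,2])[:,None]
def cloud(ci,D):
    c,R,t=ci;v,u=np.mgrid[:D.shape[0],:D.shape[1]]
    P=np.stack([(u-c['cx'])/c['fx']*D,(v-c['cy'])/c['fy']*D,D],-1);return (P-t)@R
def proj(ci,P):
    c,R,t=ci;p=np.atleast_2d(P)@R.T+t;return np.c_[p[:,0]/p[:,2]*c['fx']+c['cx'],p[:,1]/p[:,2]*c['fy']+c['cy']]
def snap(n):
    ci=cam(n);I,D=arm.snapshot(n);return ci,I,D
E
python3 - <<'E'
from h import *
s=arm.read_state();print(s['t'],s['ee_pos'],np.round(s['ee_rot'],3).tolist(),s['wrist_force'],s['finger_gap'])
for n in ['top','side']:
    ci,I,D=snap(n);np.savez(f'{n}0.npz',I=I,D=D);cv2.imwrite(f'pics/{n}0.png',cv2.resize(I[:,:,::-1],(800,600)))
    print(n,-ci[1].T@ci[2],ci[0])
E
```

```text
pics
0.0 [ 0.16432923 -0.62822873  0.23003155] [[0.967, 0.253, -0.0], [0.253, -0.967, 0.002], [0.0, -0.002, -1.0]] [0.45189977 0.5405092  0.02069744] 0.08528442016781379
top [0.2206666  0.00758292 1.53688077] {'fx': 467.94416585763764, 'fy': 467.94416585763764, 'cx': 256.8873229068637, 'cy': 188.92808456187095, 'rvec': array([ 2.11482691, -2.15289945,  0.20717486]), 'tvec': array([-0.00762565,  0.49131928,  1.4728547 ])}
side [0.12582257 0.52698943 0.75526699] {'fx': 351.6816103108837, 'fy': 351.6816103108837, 'cx': 259.5740637071706, 'cy': 194.71779701125567, 'rvec': array([ 0.76239013, -2.62426611,  1.02457542]), 'tvec': array([0.40460339, 0.23549355, 0.80300454])}
```

View pics/top0.png

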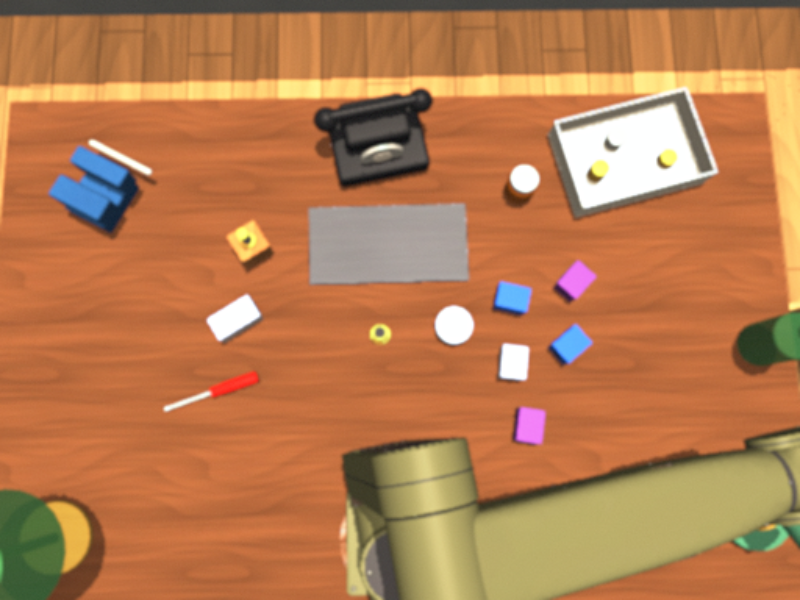

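View pics/side0.png

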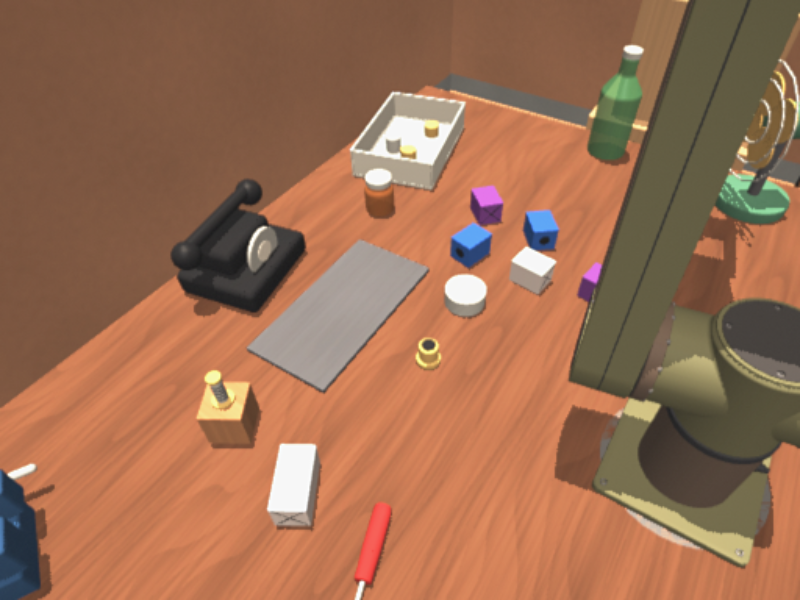

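The top view shows white bars at (233,318) and (514,362). The plate is centred near (388,244), the stand and punch at (248,243), the lampholder at (380,333) and the tin at (455,325). In the side view the left bar's cross faces the camera, at (295,520). The arm hides part of the bench.

```bash
cat > m.py <<'E'
from h import *
def whites(I,D,ci,zmin=.03,zmax=.065):
    h=cv2.cvtColor(I,cv2.COLOR_RGB2HSV);P=cloud(ci,D)
    m=((h[...,1]<60)&(h[...,2]>140)&(P[...,2]>zmin)&(P[...,2]<zmax)).astype(np.uint8)
    out=[]
    for c in cv2.findContours(m,cv2.RETR_EXTERNAL,cv2.CHAIN_APPROX_NONE)[0]:
        if cv2.contourArea(c)<60: continue
        mm=np.zeros_like(m);cv2.drawContours(mm,[c],-1,1,-1)
        z=np.median(P[...,2][mm>0]);q=ray(ci,c[:,0],z)[:,:2]
        r=cv2.minAreaRect((q*1000).astype(np.float32));out.append((r,z,c[:,0].mean(0)))
    return out
E
python3 - <<'E'
from m import *
for n in ['top','side']:
    d=np.load(n+'0.npz');ci=cam(n)
    for r,z,c in whites(d['I'],d['D'],ci): print(n,np.round(r[0]),np.round(r[1]),round(r[2],1),round(z,4),c)
d=np.load('top0.npz');ci=cam('top');I=d['I'];P=cloud(ci,d['D'])
print('plate corners',ray(ci,np.array([[309,208],[466,204],[468,279],[311,284]])*.64,.01).round(3).tolist())
h=cv2.cvtColor(I,cv2.COLOR_RGB2HSV)
# punch cap: highest pts near stand
reg=np.zeros(h.shape[:2],bool);reg[135:175,140:178]=1
q=P[reg&(P[...,2]>.055)&(P[...,2]<.08)];print('stand top',cv2.minAreaRect((q[:,:2]*1000).astype(np.float32)),np.median(q[:,2]))
q=P[reg&(P[...,2]>.115)];print('cap',q.mean(0),q[:,2].max(),len(q))
E
```

```text
top [ 351. -240.] [53. 66.] 82.3 0.05 [328.14492754 230.82608696]
top [ 432. -123.] [71. 72.] 88.4 0.0353 [289.96875  207.109375]
top [451. 330.] [55. 96.] 31.1 0.05 [149.16883117 202.7012987 ]
top [798. 577.] [150.  12.] 62.1 0.055 [ 76.5    100.0625]
top [ 833. -486.] [37. 40.] 85.8 0.0453 [393.9375  87.0625]
side [768. 529.] [33. 14.] 60.4 0.0556 [ 13.97222222 301.41666667]
side [448. 335.] [ 53. 103.] 31.7 0.0503 [187.01492537 307.35074627]
side [ 428. -119.] [72. 77.] 30.0 0.0347 [297.484375 185.015625]
side [ 347. -231.] [71. 71.] 83.5 0.0492 [341.16176471 169.29411765]
side [ 799. -501.] [209. 330.] 16.1 0.0497 [264.46842105  98.24210526]
side [ 848. -656.] [194.  70.] 14.1 0.0485 [271.61  66.5 ]
plate corners [[0.693, 0.18, 0.01], [0.696, -0.161, 0.01], [0.53, -0.16, 0.01], [0.525, 0.175, 0.01]]
stand top ((607.3978881835938, 299.92364501953125), (67.43604278564453, 63.78148651123047), 31.1813907623291) 0.0705306465298604
cap [0.55019793 0.2574261  0.33437226] 1.536880770529701 48
```

Emit:
carry_out(
  steps=[
    [[10, 38, 0], 0],
    [[15, 38, 0], 0],
    [[18, 37, 0], -0.08],
    [[18, 37, 0], -0.08],
    [[18, 37, 0], -0.08],
  ],
)

```text
t: 0.52
ee_pos: [0.2436, -0.4398, 0.2305]
ee_rot: [[1.0, 0.011, -0.0], [0.011, -1.0, 0.001], [-0.0, -0.001, -1.0]]
wrist_force: [0.8, -0.4, 0.0]
finger_gap: 0.0854
grasp_force: 0.0
```

Emit:
carry_out(
  steps=[
    [[18, 37, 0], -0.08],
    [[18, 37, 0], -0.07],
    [[18, 37, 0], 0],
    [[18, 37, 0], 0],
    [[0, 0, 0], 0],
  ],
)

```text
t: 0.93
ee_pos: [0.3174, -0.2886, 0.2308]
ee_rot: [[0.992, -0.127, 0.001], [-0.127, -0.992, 0.002], [0.001, -0.002, -1.0]]
wrist_force: [0.2, -0.6, -0.1]
finger_gap: 0.0854
grasp_force: 0.0
```

```bash
python3 - <<'E'
from m import *
s=arm.read_state();print(s['t'],s['ee_pos'],np.round(s['ee_rot'],3).tolist(),s['wrist_force'])
d=np.load('side0.npz');a=cv2.resize(d['I'][135:205,290:420],(520,280),interpolation=cv2.INTER_CUBIC)
ci,I,D=snap('wrist');np.savez('w1.npz',I=I,D=D)
T=snap('top')
for r,z,c in whites(T[1],T[2],T[0]): print(np.round(r[0]),np.round(r[1]),round(r[2],1),round(z,4),c)
o=np.zeros((600,800,3),np.uint8);o[:280,:520]=a;o[300:600,:400]=cv2.resize(I,(400,300));o[300:600,400:]=cv2.resize(T[1],(400,300))
cv2.imwrite('pics/c1.png',o[:,:,::-1])
E
```

```text
0.9333 [ 0.3174222  -0.28857069  0.23082488] [[0.992, -0.127, 0.001], [-0.127, -0.992, 0.002], [0.001, -0.002, -1.0]] [ 0.24895255 -0.6181146  -0.06310321]
[ 351. -240.] [51. 67.] 80.4 0.0496 [327.34375  229.765625]
[ 432. -123.] [71. 72.] 88.4 0.0353 [289.56923077 207.43076923]
[451. 330.] [55. 96.] 31.9 0.0498 [149.16883117 202.66233766]
[ 706. -542.] [ 25. 297.] 10.2 0.0539 [411.19125683 122.81420765]
[798. 577.] [150.  12.] 62.1 0.055 [ 76.5    100.0625]
[ 834. -488.] [38. 41.] 43.9 0.0442 [393.6969697   87.09090909]
```

View pics/c1.png

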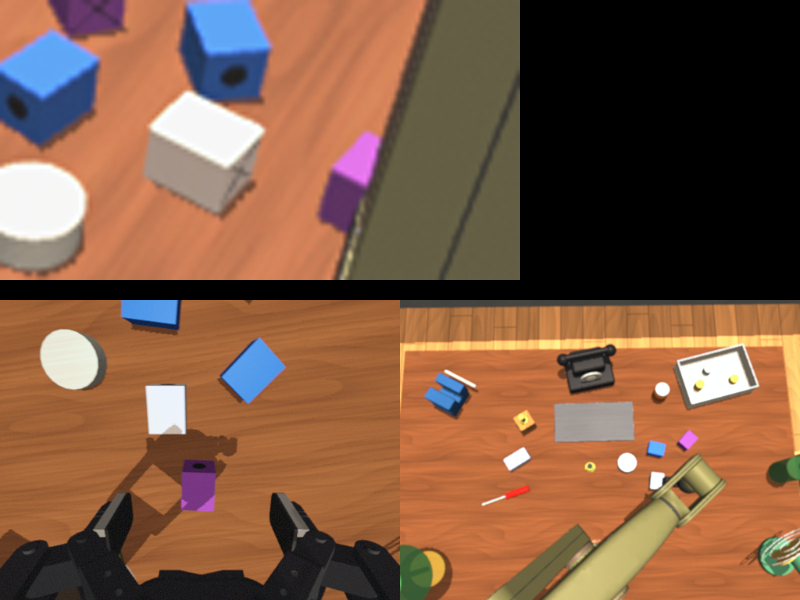

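Only two bars are present. The short bar's cross faces the robot (−x end), and the tall bar's cross faces about 121°. I'll grip the short bar near its marked end.

Emit:
carry_out(
  steps=[
    [[7, 26, -30], -0.02],
    [[6.5, 25.5, -40], 0],
    [[0, 0, -40], 0],
    [[0, 0, -40], 0],
    [[0, 0, 0], 0],
  ],
  claw=0,
)

```text
t: 1.45
ee_pos: [0.3229, -0.2418, 0.0783]
ee_rot: [[0.988, -0.155, -0.012], [-0.155, -0.988, 0.011], [-0.013, -0.009, -1.0]]
wrist_force: [-1.9, 1.0, -1.3]
finger_gap: 0.0855
grasp_force: 0.0
```

```bash
python3 - <<'E'
from m import *
s=arm.read_state();print(s['t'],s['ee_pos'],np.round(s['ee_rot'],3).tolist())
ci,I,D=snap('wrist')
for r,z,c in whites(I,D,ci,.04,.06): print(np.round(r[0]),np.round(r[1]),round(r[2],1),round(z,4),c)
cv2.imwrite('pics/w2.png',I[:,:,::-1])
E
```

```text
1.45 [ 0.32294182 -0.24181207  0.0782542 ] [[0.988, -0.155, -0.012], [-0.155, -0.988, 0.011], [-0.013, -0.009, -1.0]]
[ 349. -244.] [50. 65.] 82.6 0.0508 [253.8  179.65]
```

View pics/w2.png

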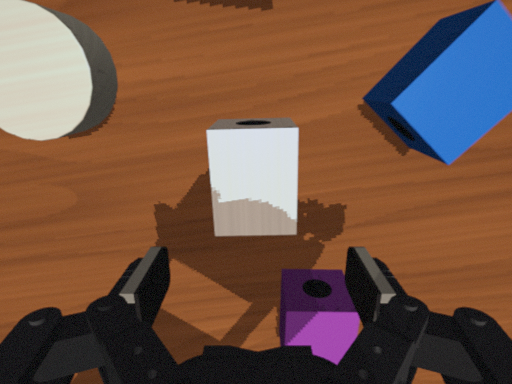

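```bash
python3 - <<'E'
from m import *
s=arm.read_state();print(s['t'],s['ee_pos'],s['joint_vel'])
ci,I,D=snap('wrist');P=cloud(ci,D);h=cv2.cvtColor(I,cv2.COLOR_RGB2HSV)
R=s['ee_rot'];ep=np.array(s['ee_pos'])
L=(P-ep)@np.array(R)
for lo,hi,n in[(100,125,'blue'),(135,165,'purple')]:
    m=(h[...,0]>lo)&(h[...,0]<hi)&(h[...,1]>120)&(h[...,2]>40)&(P[...,2]<.06)
    q=P[m];print(n,q.min(0).round(3),q.max(0).round(3),'tool xy',L[m].min(0).round(3),L[m].max(0).round(3))
E
```

```text
1.5 [ 0.32486469 -0.24373002  0.08225289] [ 0.0314932  -3.07644322 -6.03230637 -0.01021589  1.08249057  0.10826601]
blue [ 0.328 -0.429 -0.002] [ 0.453 -0.267  0.053] tool xy [0.026 0.004 0.028] [0.131 0.178 0.082]
purple [ 0.165 -0.314 -0.001] [ 0.258 -0.243  0.053] tool xy [-0.147  0.018  0.03 ] [-0.064  0.089  0.084]
```

Emit:
carry_out(
  steps=[
    [[0, 0, 0], 0],
    [[0, 0, 0], 0],
  ],
)

```text
t: 1.72
ee_pos: [0.3296, -0.2479, 0.0898]
ee_rot: [[0.988, -0.155, 0.004], [-0.155, -0.988, -0.004], [0.004, 0.003, -1.0]]
wrist_force: [-0.9, 0.7, -0.4]
finger_gap: 0.0858
grasp_force: 0.0
```

Emit:
carry_out(
  steps=[
    [[0.5, 6, -15], 0.02],
    [[0, 0, -25], 0],
    [[0, 0, -25], 0],
    [[0, 0, -21], 0],
    [[0, 0, 0], 0],
  ],
)

```text
t: 2.13
ee_pos: [0.3275, -0.2389, -0.001]
ee_rot: [[0.991, -0.134, -0.003], [-0.134, -0.991, 0.003], [-0.003, -0.002, -1.0]]
wrist_force: [-0.7, -1.2, -0.8]
finger_gap: 0.0857
grasp_force: 0.0
```

Emit:
carry_out(
  steps=[
    [[0, 0, 0], 0],
    [[0, 0, 0], 0],
  ],
)

```text
t: 2.3
ee_pos: [0.3302, -0.2413, 0.003]
ee_rot: [[0.991, -0.134, 0.003], [-0.134, -0.991, -0.003], [0.003, 0.003, -1.0]]
wrist_force: [0.4, 0.0, 0.0]
finger_gap: 0.0854
grasp_force: 0.0
```

Emit:
carry_out(
  steps=[
    [[0, 0, 0], 0],
    [[0, 0, 0], 0],
    [[0, 0, 0], 0],
    [[0, 0, 0], 0],
    [[0, 0, 0], 0],
  ],
  claw=1,
  grip_force=20,
)

```text
t: 2.72
ee_pos: [0.3295, -0.2406, 0.0019]
ee_rot: [[0.991, -0.134, 0.002], [-0.134, -0.991, -0.002], [0.002, 0.002, -1.0]]
wrist_force: [-1.8, 0.8, 6.9]
finger_gap: 0.0496
grasp_force: 22.6
```

Emit:
carry_out(
  steps=[
    [[0, 0, 12], 0],
    [[0, 0, 12], 0],
    [[0, 0, 12], 0],
    [[0, 0, 12], 0],
    [[0, 0, 0], 0],
  ],
)

```text
t: 3.13
ee_pos: [0.3291, -0.2401, 0.0497]
ee_rot: [[0.991, -0.134, 0.002], [-0.134, -0.991, -0.002], [0.002, 0.001, -1.0]]
wrist_force: [-0.0, -1.3, -4.1]
finger_gap: 0.05
grasp_force: 23.3
```

Emit:
carry_out(
  steps=[
    [[0, 0, 15], 0],
    [[0, 0, 15], 0],
    [[0, 0, 15], 0],
    [[0, 0, 0], 0],
    [[0, 0, 0], 0],
  ],
)

```text
t: 3.55
ee_pos: [0.3284, -0.2395, 0.0928]
ee_rot: [[0.991, -0.134, -0.0], [-0.134, -0.991, 0.0], [-0.0, -0.0, -1.0]]
wrist_force: [0.3, 0.2, -5.9]
finger_gap: 0.0498
grasp_force: 23.3
```

```bash
python3 - <<'E'
from m import *
s=arm.read_state();print(s['t'],s['ee_pos'],s['finger_gap'],s['grasp_force'],s['wrist_force'])
ci,I,D=snap('wrist');S=snap('side')
o=np.hstack([cv2.resize(I,(400,300)),cv2.resize(S[1][100:230,270:443],(400,300))])
cv2.imwrite('pics/w3.png',o[:,:,::-1])
E
```

```text
3.55 [ 0.32839419 -0.23947482  0.09283012] 0.049789323686314516 23.29951375722885 [ 0.30085962  0.19159621 -5.89365322]
```

View pics/w3.png

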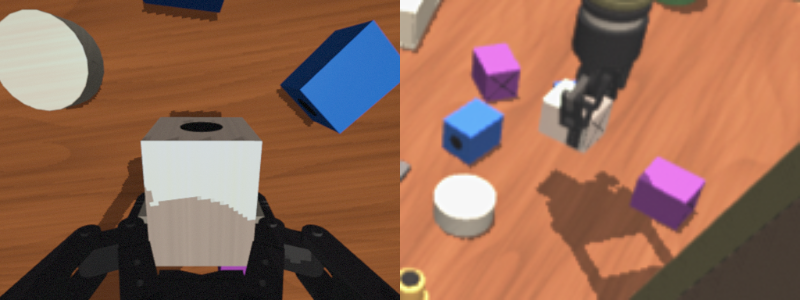

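The bar came up rigidly, cross end at the fingers. I'll lower it a little and loosen the grip gradually so gravity swings the foot down.

Emit:
carry_out(
  steps=[
    [[0, 0, -25], 0],
    [[0, 0, -22], 0],
    [[0, 0, 0], 0],
    [[0, 0, 0], 0],
  ],
  claw=0.5,
)

```text
t: 3.98
ee_pos: [0.3267, -0.2379, 0.044]
ee_rot: [[0.991, -0.134, -0.005], [-0.134, -0.991, 0.004], [-0.005, -0.004, -1.0]]
wrist_force: [0.1, -0.3, -4.4]
finger_gap: 0.0496
grasp_force: 23.8
```

Emit:
carry_out(
  steps=[
    [[0, 0, 0], 0],
    [[0, 0, 0], 0],
  ],
  claw=0.45,
)

```text
t: 4.15
ee_pos: [0.3293, -0.2403, 0.0476]
ee_rot: [[0.991, -0.134, 0.001], [-0.134, -0.991, -0.001], [0.002, 0.001, -1.0]]
wrist_force: [0.7, -0.7, -4.8]
finger_gap: 0.05
grasp_force: 23.8
```

Emit:
carry_out(
  steps=[
    [[0, 0, 0], 0],
    [[0, 0, 0], 0],
  ],
  claw=0.43,
)

```text
t: 4.32
ee_pos: [0.3293, -0.2403, 0.0477]
ee_rot: [[0.991, -0.134, 0.002], [-0.134, -0.991, -0.002], [0.002, 0.001, -1.0]]
wrist_force: [0.5, -0.3, -4.9]
finger_gap: 0.0499
grasp_force: 23.8
```

Emit:
carry_out(
  steps=[
    [[0, 0, 0], 0],
    [[0, 0, 0], 0],
  ],
  claw=0.42,
)

```text
t: 4.48
ee_pos: [0.3288, -0.2399, 0.047]
ee_rot: [[0.991, -0.134, 0.001], [-0.134, -0.991, -0.001], [0.001, 0.001, -1.0]]
wrist_force: [-1.2, -1.2, -4.4]
finger_gap: 0.0496
grasp_force: 23.8
```

Emit:
carry_out(
  steps=[
    [[0, 0, 0], 0],
    [[0, 0, 0], 0],
  ],
  claw=0.415,
)

```text
t: 4.65
ee_pos: [0.3291, -0.2401, 0.0471]
ee_rot: [[0.991, -0.134, 0.001], [-0.134, -0.991, -0.001], [0.001, 0.001, -1.0]]
wrist_force: [-0.3, -0.1, 1.9]
finger_gap: 0.0497
grasp_force: 2.3
```

Emit:
carry_out(
  steps=[
    [[0, 0, 0], 0],
    [[0, 0, 0], 0],
  ],
  claw=0.41,
)

```text
t: 4.82
ee_pos: [0.3293, -0.2403, 0.0474]
ee_rot: [[0.991, -0.134, 0.001], [-0.134, -0.991, -0.001], [0.002, 0.001, -1.0]]
wrist_force: [-0.6, -0.5, 0.5]
finger_gap: 0.0503
grasp_force: 0.0
```

```bash
python3 - <<'E'
from m import *
ci,I,D=snap('wrist');S=snap('side')
for r,z,c in whites(I,D,ci,.02,.075): print(np.round(r[0]),np.round(r[1]),round(r[2],1),round(z,4),c)
o=np.hstack([cv2.resize(I,(400,300)),cv2.resize(S[1][100:230,270:443],(400,300))])
cv2.imwrite('pics/w4.png',o[:,:,::-1])
E
```

```text
[ 328. -240.] [53. 74.] 82.4 0.0565 [256.23620309 255.44370861]
[ 421. -145.] [32. 73.] 67.6 0.0359 [25.08888889 82.83611111]
```

View pics/w4.png

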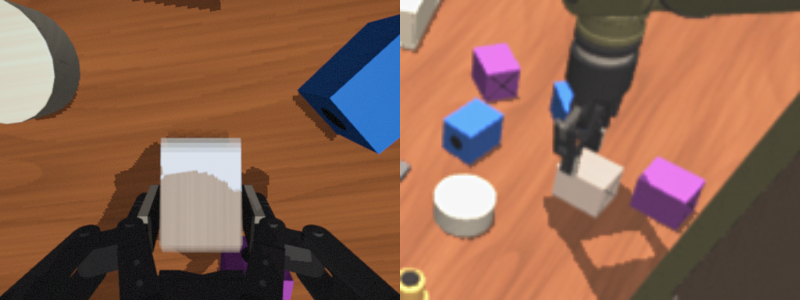

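```bash
cat >> m.py <<'E'
def tilt(box=None):
    s=arm.read_state();ci,I,D=snap('wrist');P=cloud(ci,D);h=cv2.cvtColor(I,cv2.COLOR_RGB2HSV)
    L=(P-np.array(s['ee_pos']))@np.array(s['ee_rot'])
    m=(h[...,1]<60)&(h[...,2]>120)&(abs(L[...,1])<.023)&(abs(L[...,0])<.11)&(P[...,2]>.012)&(L[...,2]>-.06)
    xs=L[...,0][m]*1000;zs=P[...,2][m]*1000
    for a in range(-60,110,6):
        k=(xs>=a)&(xs<a+6)
        if k.sum()>15: print(a+3,round(np.median(zs[k]),1),k.sum())
    return I
E
python3 -c "
from m import *
tilt()"
```

```text
-51 50.6 195
-45 50.7 711
-39 50.7 729
-33 50.8 749
-27 50.7 774
-21 50.7 800
-15 50.7 841
-9 50.8 869
-3 50.8 890
3 50.7 929
9 50.8 965
15 50.7 698
```

The bar swung as the grip loosened but dropped, and it now lies flat with its cross end still toward the robot. I'll regrip right at the marked end and tip it over its foot edge with a light grip.

Emit:
carry_out(
  steps=[
    [[0, 0, 0], 0],
    [[-12, 2, 0], 0],
    [[-13, 2, 0], 0],
    [[-12, 1, -14], 0],
    [[0, 0, -15], 0],
  ],
  claw=0.2,
)

```text
t: 5.38
ee_pos: [0.291, -0.2351, 0.0179]
ee_rot: [[0.991, -0.134, 0.001], [-0.134, -0.991, -0.002], [0.002, 0.002, -1.0]]
wrist_force: [-0.9, -0.1, -0.6]
finger_gap: 0.0683
grasp_force: 0.0
```

Emit:
carry_out(
  steps=[
    [[0, 0, -14], 0],
    [[0, 0, 0], 0],
    [[0, 0, 0], 0],
    [[0, 0, 0], 0],
  ],
)

```text
t: 5.72
ee_pos: [0.292, -0.2351, 0.0042]
ee_rot: [[0.991, -0.134, 0.001], [-0.134, -0.991, -0.001], [0.001, 0.001, -1.0]]
wrist_force: [0.3, 0.3, 0.7]
finger_gap: 0.0683
grasp_force: 0.0
```

```bash
python3 -c "
from m import *
print(arm.read_state()['ee_pos']);tilt()"
```

```text
[ 0.29204798 -0.23509519  0.00422447]
-15 50.3 92
-9 50.8 1426
-3 50.8 1503
3 50.8 1591
9 50.8 1653
15 50.8 1737
21 50.8 1844
27 50.8 1926
33 50.8 2045
39 50.8 2136
45 50.8 2260
51 50.8 1938
```

Emit:
carry_out(
  steps=[
    [[0, 0, 0], 0],
    [[0, 0, 0], 0],
    [[0, 0, 0], 0],
  ],
  claw=0.43,
)

```text
t: 6.02
ee_pos: [0.2923, -0.2352, 0.0045]
ee_rot: [[0.991, -0.134, 0.001], [-0.134, -0.991, -0.001], [0.001, 0.001, -1.0]]
wrist_force: [-0.4, 0.6, 4.2]
finger_gap: 0.0496
grasp_force: 21.9
```

Emit:
carry_out(
  steps=[
    [[0, 0, 0], 0],
    [[0, 0, 0], 0],
  ],
  claw=0.418,
)

```text
t: 6.18
ee_pos: [0.2923, -0.2352, 0.0045]
ee_rot: [[0.991, -0.134, 0.001], [-0.134, -0.991, -0.001], [0.001, 0.001, -1.0]]
wrist_force: [0.7, 0.7, 6.9]
finger_gap: 0.0499
grasp_force: 22.2
```

Emit:
carry_out(
  steps=[
    [[0, 0, 0], 0],
    [[0, 0, 0], 0],
  ],
  claw=0.416,
)

```text
t: 6.35
ee_pos: [0.2923, -0.2352, 0.0045]
ee_rot: [[0.991, -0.134, 0.001], [-0.134, -0.991, -0.001], [0.001, 0.001, -1.0]]
wrist_force: [-0.0, 1.7, 4.8]
finger_gap: 0.0501
grasp_force: 10.0
```

Emit:
carry_out(
  steps=[
    [[8.5, -1.1, 12.8], 0],
    [[11.4, -1.5, 10.2], 0],
    [[13.7, -1.8, 6.9], 0],
    [[0, 0, 0], 0],
  ],
)

```text
t: 6.68
ee_pos: [0.3271, -0.2399, 0.0346]
ee_rot: [[0.991, -0.133, 0.003], [-0.133, -0.991, -0.002], [0.003, 0.002, -1.0]]
wrist_force: [0.3, 0.0, -4.5]
finger_gap: 0.0501
grasp_force: 8.8
```

```bash
python3 -c "
from m import *
s=arm.read_state();print(s['ee_pos'],s['grasp_force'],s['wrist_force']);tilt()"
```

```text
[ 0.32712349 -0.23993606  0.03455165] 8.763391524553299 [ 3.47441084e-01  3.37161010e-03 -4.50695147e+00]
-9 80.0 26
-3 79.7 1845
3 77.5 1952
9 75.2 1946
15 72.9 1922
21 70.7 1941
27 68.4 1881
33 66.1 1879
39 63.8 1875
45 61.5 1853
51 59.2 1829
57 58.0 332
```

Tilted 21° with about 9 N. Loosening slightly more.

Emit:
carry_out(
  steps=[
    [[0, 0, 0], 0],
    [[0, 0, 0], 0],
  ],
  claw=0.4157,
)

```text
t: 6.9
ee_pos: [0.3236, -0.2379, 0.0318]
ee_rot: [[0.991, -0.134, -0.003], [-0.134, -0.991, 0.002], [-0.003, -0.002, -1.0]]
wrist_force: [0.2, -0.3, -5.6]
finger_gap: 0.0498
grasp_force: 7.3
```

Emit:
carry_out(
  steps=[
    [[0, 0, 0], 0],
    [[0, 0, 0], 0],
  ],
  claw=0.4154,
)

```text
t: 7.07
ee_pos: [0.3243, -0.2385, 0.0327]
ee_rot: [[0.991, -0.134, -0.001], [-0.134, -0.991, 0.001], [-0.001, -0.001, -1.0]]
wrist_force: [0.2, 0.3, -4.2]
finger_gap: 0.0498
grasp_force: 5.0
```

```bash
python3 -c "
from m import *
s=arm.read_state();print(s['ee_pos'],s['grasp_force'],s['wrist_force']);tilt()"
```

```text
[ 0.32428818 -0.23851708  0.03270925] 5.033607110381126 [ 0.21991706  0.2695095  -4.21259652]
-3 76.5 765
3 74.1 2158
9 70.5 2081
15 66.8 1999
21 63.1 1926
27 59.4 1851
33 55.8 1778
39 52.1 1739
45 48.4 1673
51 45.0 1393
```

Emit:
carry_out(
  steps=[
    [[7, -0.9, 0], 0],
    [[7, -0.9, 1], 0],
    [[7, -0.9, 1], 0],
    [[7, -0.9, 0], 0],
    [[0, 0, 0], 0],
  ],
)

```text
t: 7.53
ee_pos: [0.3553, -0.2434, 0.036]
ee_rot: [[0.991, -0.133, 0.003], [-0.133, -0.991, -0.002], [0.003, 0.001, -1.0]]
wrist_force: [1.3, 0.3, 0.3]
finger_gap: 0.0502
grasp_force: 5.4
```

```bash
python3 -c "
from m import *
s=arm.read_state();print(s['ee_pos'],s['grasp_force'],s['wrist_force']);tilt()"
```

```text
[ 0.35533589 -0.24344982  0.03604239] 5.3834909945726395 [1.32697161 0.29338178 0.34680684]
-39 56.4 115
-33 59.1 307
-27 62.9 339
-21 66.8 402
-15 70.8 426
-9 74.6 494
-3 78.6 576
3 80.4 2094
9 73.1 2972
15 63.7 2537
21 54.3 2175
27 44.9 1877
33 35.6 1625
39 29.2 508
```

Emit:
carry_out(
  steps=[
    [[7.5, -1, 0], 0],
    [[7.5, -1, -1], 0],
    [[7.5, -1, -1.5], 0],
    [[7.5, -1, -2.5], 0],
    [[0, 0, 0], 0],
  ],
)

```text
t: 8.0
ee_pos: [0.3844, -0.2468, 0.0299]
ee_rot: [[0.991, -0.133, 0.0], [-0.133, -0.991, 0.0], [0.0, -0.0, -1.0]]
wrist_force: [1.0, 0.2, -3.4]
finger_gap: 0.0498
grasp_force: 4.8
```

```bash
python3 -c "
from m import *
s=arm.read_state();print(s['ee_pos'],s['grasp_force'],s['wrist_force']);tilt()"
```

```text
[ 0.38436321 -0.24677395  0.0298785 ] 4.834578484296799 [ 1.0378105   0.2161061  -3.43686139]
-27 66.8 576
-21 67.3 956
-15 68.0 1016
-9 68.6 1060
-3 69.3 1128
3 69.9 1215
9 63.3 4476
15 33.1 3422
```

Emit:
carry_out(
  steps=[
    [[0, 0, 0], 0],
    [[0, 0, 0], 0],
    [[0, 0, 15], 0],
    [[0, 0, 25], 0],
    [[0, 0, 25], 0],
  ],
  claw=1,
  grip_force=30,
)

```text
t: 8.47
ee_pos: [0.3814, -0.2453, 0.0942]
ee_rot: [[0.991, -0.134, -0.004], [-0.134, -0.991, 0.003], [-0.004, -0.003, -1.0]]
wrist_force: [1.5, -1.6, -5.9]
finger_gap: 0.0495
grasp_force: 33.4
```

Emit:
carry_out(
  steps=[
    [[10, 7, 25], 0],
    [[20, 15, 10], 0],
    [[27, 20, 0], 0],
    [[27, 20, 0], 0],
    [[27, 20, 0], 0],
  ],
)

```text
t: 8.88
ee_pos: [0.4944, -0.1636, 0.1302]
ee_rot: [[0.991, -0.135, -0.0], [-0.135, -0.991, 0.0], [-0.0, -0.0, -1.0]]
wrist_force: [0.3, -0.4, -5.2]
finger_gap: 0.0495
grasp_force: 33.6
```

Emit:
carry_out(
  steps=[
    [[27, 20, 0], 0],
    [[27, 20, 0], 0],
    [[27, 20, 0], 0],
    [[20, 12, 0], 0],
    [[0, 0, 0], 0],
  ],
)

```text
t: 9.3
ee_pos: [0.5975, -0.0901, 0.1299]
ee_rot: [[0.991, -0.131, 0.001], [-0.131, -0.991, 0.001], [0.001, -0.001, -1.0]]
wrist_force: [-0.3, -1.0, -3.8]
finger_gap: 0.0498
grasp_force: 33.8
```

```bash
python3 -c "
from m import *
s=arm.read_state();print(s['ee_pos'],s['grasp_force'],s['wrist_force']);I=tilt()
S=snap('side')
o=np.hstack([cv2.resize(I,(400,300)),cv2.resize(S[1],(400,300))])
cv2.imwrite('pics/w5.png',o[:,:,::-1])"
```

```text
[ 0.59753959 -0.09008794  0.12986638] 33.78089725971222 [-0.29263672 -0.99091695 -3.81859981]
-27 166.5 631
-21 167.1 933
-15 167.7 982
-9 168.4 1055
-3 169.1 1139
3 169.7 1185
9 169.6 1761
15 121.5 1720
51 12.2 18
57 12.2 18
81 12.2 28
87 12.2 18
93 12.2 21
99 12.2 18
```

View pics/w5.png

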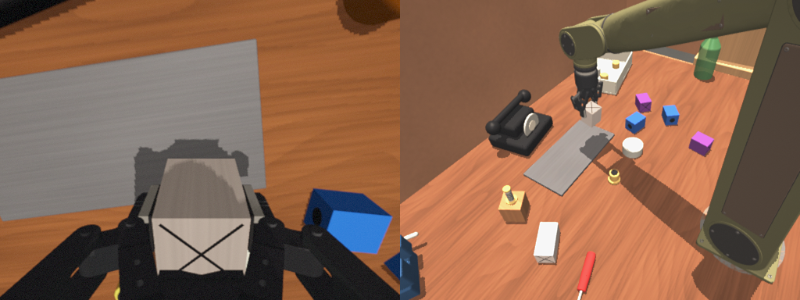

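Cross on top, tilted about 6°. Lowering it onto the plate.

Emit:
carry_out(
  steps=[
    [[0, 0, -25], 0],
    [[0, 0, -25], 0],
    [[0, 0, -20], 0],
    [[0, 0, -10], 0],
    [[0, 0, -5], 0],
  ],
)

```text
t: 9.82
ee_pos: [0.5924, -0.0929, 0.0427]
ee_rot: [[0.991, -0.135, -0.005], [-0.135, -0.991, 0.001], [-0.005, -0.0, -1.0]]
wrist_force: [0.1, 0.6, -4.7]
finger_gap: 0.0496
grasp_force: 33.6
```

Emit:
carry_out(
  steps=[
    [[0, 0, -2], 0],
    [[0, 0, -2], 0],
    [[0, 0, -2], 0],
    [[0, 0, 0], 0],
  ],
  grip_force=20,
)

```text
t: 10.15
ee_pos: [0.5959, -0.093, 0.0405]
ee_rot: [[0.991, -0.134, 0.002], [-0.134, -0.991, -0.0], [0.002, 0.0, -1.0]]
wrist_force: [0.4, 0.1, -4.4]
finger_gap: 0.0496
grasp_force: 33.6
```

Emit:
carry_out(
  steps=[
    [[0, 0, -1.5], 0],
    [[0, 0, -1.5], 0],
    [[0, 0, 0], 0],
    [[0, 0, 0], 0],
  ],
)

```text
t: 10.48
ee_pos: [0.5972, -0.0931, 0.0393]
ee_rot: [[0.991, -0.134, 0.004], [-0.134, -0.991, -0.001], [0.004, 0.0, -1.0]]
wrist_force: [-1.4, 1.0, 7.2]
finger_gap: 0.0493
grasp_force: 35.0
```

Emit:
carry_out(
  steps=[
    [[0, 0, -1.5], 0],
    [[0, 0, -1], 0],
    [[0, 0, 0], 0],
    [[0, 0, 0], 0],
  ],
  claw=0.43,
)

```text
t: 10.82
ee_pos: [0.5989, -0.0933, 0.0381]
ee_rot: [[0.991, -0.134, 0.008], [-0.134, -0.991, -0.002], [0.008, 0.001, -1.0]]
wrist_force: [1.9, -0.1, 8.0]
finger_gap: 0.0502
grasp_force: 35.9
```

Contact. Loosening stepwise, then opening.

Emit:
carry_out(
  steps=[
    [[0, 0, 0], 0],
    [[0, 0, 0], 0],
    [[0, 0, 0], 0],
  ],
  claw=0.415,
)

```text
t: 11.07
ee_pos: [0.5973, -0.0931, 0.0358]
ee_rot: [[0.991, -0.134, 0.005], [-0.134, -0.991, -0.001], [0.005, 0.0, -1.0]]
wrist_force: [3.5, -0.0, 2.5]
finger_gap: 0.05
grasp_force: 3.3
```

Emit:
carry_out(
  steps=[
    [[0, 0, 0], 0],
    [[0, 0, 0], 0],
    [[0, 0, 0], 0],
  ],
  claw=0.4,
)

```text
t: 11.32
ee_pos: [0.5938, -0.0924, 0.0327]
ee_rot: [[0.991, -0.134, -0.003], [-0.134, -0.991, 0.001], [-0.003, -0.0, -1.0]]
wrist_force: [-0.5, 0.5, -0.6]
finger_gap: 0.0512
grasp_force: 0.0
```

```bash
python3 -c "
from m import *
s=arm.read_state();print(s['ee_pos'],s['grasp_force'],s['wrist_force'],s['finger_gap']);I=tilt()"
```

```text
[ 0.59378301 -0.09237694  0.03265936] 0.0 [-0.51202081  0.54207579 -0.6393241 ] 0.05116238585218435
-21 75.7 674
-15 75.7 1149
-9 75.7 1255
-3 75.8 1265
3 75.8 1353
9 75.8 1423
15 75.8 1572
21 39.3 2862
27 12.1 24
33 12.1 20
39 12.1 17
45 12.2 20
51 12.2 19
57 12.2 30
63 12.1 30
69 12.2 46
75 12.2 44
81 12.2 35
87 12.2 55
93 12.1 56
99 12.1 64
105 12.4 20
```

The short bar stands flat on the plate. Retreating and heading for the tall bar.

Emit:
carry_out(
  steps=[
    [[0, 0, 0], 0],
    [[0, 0, 0], 0],
    [[0, 0, 20], 0],
    [[0, 0, 35], 0],
    [[0, 0, 40], 0],
  ],
  claw=0,
)

```text
t: 11.78
ee_pos: [0.5928, -0.0921, 0.1267]
ee_rot: [[0.991, -0.134, -0.007], [-0.134, -0.991, 0.002], [-0.007, -0.001, -1.0]]
wrist_force: [0.5, 0.7, 0.4]
finger_gap: 0.0857
grasp_force: 0.0
```

Emit:
carry_out(
  steps=[
    [[0, 0, 40], 0.06],
    [[-9, 25, 30], 0.12],
    [[-9, 25, 0], 0.12],
    [[-9, 25, 0], 0.12],
    [[-9, 25, 0], 0.12],
  ],
)

```text
t: 12.2
ee_pos: [0.559, 0.0081, 0.2]
ee_rot: [[0.917, 0.4, 0.002], [0.4, -0.917, -0.0], [0.002, 0.001, -1.0]]
wrist_force: [0.2, 1.3, 0.2]
finger_gap: 0.0857
grasp_force: 0.0
```

Emit:
carry_out(
  steps=[
    [[-9, 25, 0], 0.12],
    [[-9, 25, 0], 0.12],
    [[-9, 25, 0], 0.12],
    [[-9, 25, 0], 0.12],
    [[-9, 25, 0], 0.12],
  ],
)

```text
t: 12.62
ee_pos: [0.5134, 0.1334, 0.1988]
ee_rot: [[0.531, 0.848, -0.0], [0.848, -0.531, -0.0], [-0.0, -0.0, -1.0]]
wrist_force: [0.9, -0.6, 0.8]
finger_gap: 0.0853
grasp_force: 0.0
```

Emit:
carry_out(
  steps=[
    [[-9, 25, 0], 0.12],
    [[-9, 25, 0], 0.12],
    [[-9, 25, 0], 0.12],
    [[-9, 25, 0], 0.12],
    [[-9, 25, 0], 0.12],
  ],
)

```text
t: 13.03
ee_pos: [0.4684, 0.2584, 0.1988]
ee_rot: [[-0.041, 0.999, -0.0], [0.999, 0.041, -0.0], [-0.0, -0.0, -1.0]]
wrist_force: [0.9, 0.5, -0.3]
finger_gap: 0.0855
grasp_force: 0.0
```

Emit:
carry_out(
  steps=[
    [[-9, 25, 0], 0.12],
    [[-9, 25, 0], 0.12],
    [[-9, 25, 0], 0.12],
    [[0, 0, 0], 0.12],
    [[0, 0, 0], 0],
  ],
)

```text
t: 13.45
ee_pos: [0.4414, 0.3334, 0.1987]
ee_rot: [[-0.496, 0.868, -0.0], [0.868, 0.496, -0.0], [-0.0, -0.001, -1.0]]
wrist_force: [0.4, 0.2, 0.1]
finger_gap: 0.0855
grasp_force: 0.0
```

```bash
python3 - <<'E'
from m import *
s=arm.read_state();print(s['t'],s['ee_pos'],np.round(s['ee_rot'],3).tolist(),s['qpos'])
ci,I,D=snap('wrist')
for r,z,c in whites(I,D,ci,.04,.06): print(np.round(r[0]),np.round(r[1]),round(r[2],1),round(z,4),c)
ci,I,D=snap('top')
for r,z,c in whites(I,D,ci,.03,.09): print(np.round(r[0]),np.round(r[1]),round(r[2],1),round(z,4),c)
cv2.imwrite('pics/t6.png',I[:,:,::-1])
E
```

```text
13.45 [0.44139209 0.33339282 0.1986607 ] [[-0.496, 0.868, -0.0], [0.868, 0.496, -0.0], [-0.0, -0.001, -1.0]] [ 3.15071495e+01 -3.83276678e+00  1.08910690e+02 -6.74575755e-03
  7.49574539e+01  1.74958618e+00]
[451. 330.] [50. 95.] 31.5 0.0508 [263.73309609 176.25622776]
[ 432. -123.] [71. 72.] 88.4 0.0354 [289.9375  207.03125]
[465. 306.] [55. 41.] 31.1 0.0505 [156.57446809 198.34042553]
[603. -65.] [49. 53.] 88.8 0.0746 [271.76666667 152.98333333]
[ 726. -275.] [52. 58.] 87.4 0.0854 [335.18 114.36]
[798. 577.] [150.  12.] 62.1 0.0549 [ 76.5    100.0625]
[ 823. -539.] [215. 316.] 14.4 0.0085 [405.42960289  94.42238267]
```

View pics/t6.png

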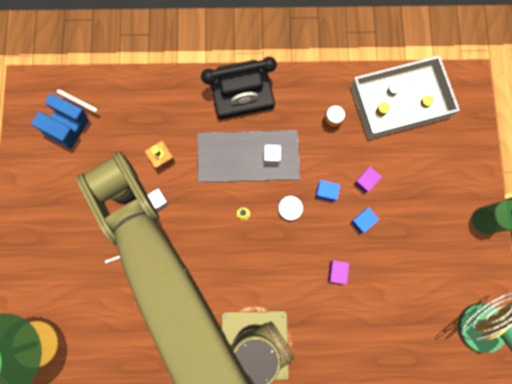

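The top view shows the short bar was knocked to (603,−65) mm but still stands. There is no third bar. I'll grip the tall bar.

Emit:
carry_out(
  steps=[
    [[-9, 27, 0], 0.03],
    [[0, 0, -35], 0],
    [[0, 0, -40], 0],
    [[0, 0, -40], 0],
    [[0, 0, -40], 0],
  ],
)

```text
t: 13.97
ee_pos: [0.4338, 0.3587, 0.0429]
ee_rot: [[-0.515, 0.857, 0.001], [0.857, 0.515, 0.001], [-0.0, 0.002, -1.0]]
wrist_force: [0.7, -0.1, -0.6]
finger_gap: 0.0856
grasp_force: 0.0
```

Emit:
carry_out(
  steps=[
    [[0, 0, -25], 0],
    [[0, 0, -14], 0],
    [[0, 0, 0], 0],
    [[0, 0, 0], 0],
    [[0, 0, 0], 0],
  ],
)

```text
t: 14.38
ee_pos: [0.4346, 0.3596, 0.0065]
ee_rot: [[-0.517, 0.856, 0.002], [0.856, 0.517, 0.001], [0.0, 0.003, -1.0]]
wrist_force: [0.5, 0.5, 0.1]
finger_gap: 0.0853
grasp_force: 0.0
```

```bash
python3 -c "
from m import *
s=arm.read_state();print(s['ee_pos'],s['ee_rot'][:,0]);tilt()"
```

```text
[0.43455416 0.35959904 0.00647136] [-5.16781252e-01  8.56117475e-01  8.00074242e-05]
-21 50.8 594
-15 50.9 1319
-9 50.9 1408
-3 50.8 1448
3 50.9 1553
9 50.9 1601
15 37.4 4771
```

Emit:
carry_out(
  steps=[
    [[0, 0, -2], 0],
    [[0, 0, 0], 0],
    [[0, 0, 0], 0],
    [[0, 0, 0], 0],
  ],
  claw=0.43,
)

```text
t: 14.77
ee_pos: [0.4336, 0.3596, 0.0039]
ee_rot: [[-0.518, 0.855, 0.001], [0.855, 0.518, 0.001], [0.0, 0.001, -1.0]]
wrist_force: [-0.9, -0.8, 3.6]
finger_gap: 0.05
grasp_force: 22.1
```

Emit:
carry_out(
  steps=[
    [[0, 0, 0], 0],
    [[0, 0, 0], 0],
  ],
  claw=0.4165,
)

```text
t: 14.93
ee_pos: [0.4336, 0.3597, 0.0038]
ee_rot: [[-0.518, 0.855, 0.001], [0.855, 0.518, 0.0], [0.0, 0.001, -1.0]]
wrist_force: [-2.3, -1.1, 6.2]
finger_gap: 0.0502
grasp_force: 16.9
```

Emit:
carry_out(
  steps=[
    [[2, -3.4, 9], 0],
    [[2.1, -3.4, 9], 0],
    [[5.5, -9.1, 15], 0],
    [[6.9, -11.5, 12], 0],
    [[0, 0, 0], 0],
  ],
)

```text
t: 15.35
ee_pos: [0.4523, 0.331, 0.0508]
ee_rot: [[-0.517, 0.856, 0.004], [0.856, 0.517, 0.002], [-0.001, 0.005, -1.0]]
wrist_force: [1.3, 0.0, -5.4]
finger_gap: 0.0498
grasp_force: 11.0
```

```bash
python3 -c "
from m import *
s=arm.read_state();print(s['ee_pos'],s['grasp_force'],s['wrist_force']);tilt()"
```

```text
[0.45230014 0.33104147 0.0507664 ] 10.959715247154236 [ 1.34361717  0.03406866 -5.35024692]
-57 56.8 186
-51 61.1 196
-45 65.3 234
-39 69.8 264
-33 74.0 285
-27 78.4 334
-21 82.8 363
-15 87.0 431
-9 91.5 487
-3 95.9 628
3 93.9 2900
9 85.5 2446
15 77.3 2139
21 69.0 1867
27 60.9 1541
```

Emit:
carry_out(
  steps=[
    [[8.1, -13.4, 9], 0],
    [[9, -14.8, 5.5], 0],
    [[9.3, -15.4, 1.5], 0],
    [[0, 0, 0], 0],
  ],
)

```text
t: 15.73
ee_pos: [0.4772, 0.2862, 0.0638]
ee_rot: [[-0.517, 0.856, 0.001], [0.856, 0.517, -0.001], [-0.001, -0.0, -1.0]]
wrist_force: [0.4, 0.2, -4.1]
finger_gap: 0.0499
grasp_force: 10.5
```

```bash
python3 -c "
from m import *
s=arm.read_state();print(s['ee_pos'],s['grasp_force'],s['wrist_force']);tilt()"
```

```text
[0.47719928 0.28619458 0.06384328] 10.471584051847458 [ 0.37730831  0.2265816  -4.05257579]
-57 57.1 66
-45 65.9 81
-39 73.4 86
-33 80.3 89
-27 86.5 94
-21 92.2 100
-15 97.1 104
-9 102.4 201
-3 107.7 1455
3 103.2 2341
9 97.2 2054
15 91.3 1922
21 85.4 1784
27 79.4 1630
33 75.3 652
```

Emit:
carry_out(
  steps=[
    [[0, 0, 0], 0],
    [[0, 0, 0], 0],
  ],
  claw=0.4161,
)

```text
t: 15.95
ee_pos: [0.4752, 0.2884, 0.063]
ee_rot: [[-0.518, 0.855, -0.002], [0.855, 0.518, -0.0], [0.001, -0.002, -1.0]]
wrist_force: [0.6, -0.7, -5.1]
finger_gap: 0.0501
grasp_force: 9.3
```

Emit:
carry_out(
  steps=[
    [[0, 0, 0], 0],
    [[0, 0, 0], 0],
  ],
  claw=0.4158,
)

```text
t: 16.12
ee_pos: [0.4755, 0.2887, 0.0635]
ee_rot: [[-0.519, 0.855, -0.001], [0.855, 0.519, -0.0], [0.0, -0.001, -1.0]]
wrist_force: [0.1, 0.1, -5.2]
finger_gap: 0.0502
grasp_force: 7.3
```

```bash
python3 -c "
from m import *
s=arm.read_state();print(s['ee_pos'],s['grasp_force'],s['wrist_force']);tilt()"
```

```text
[0.47554207 0.28871141 0.06351082] 7.298338338732719 [ 0.05625478  0.08596856 -5.18199471]
-3 105.5 1943
3 101.0 2046
9 96.1 1914
15 91.3 1795
21 86.5 1686
27 81.6 1618
33 77.7 1005
```

Emit:
carry_out(
  steps=[
    [[2, -3, -4], 0],
    [[6, -10, 0], 0],
    [[6, -10, 1], 0],
    [[6, -10, 1], 0],
    [[0, 0, 0], 0],
  ],
)

```text
t: 16.58
ee_pos: [0.4976, 0.2538, 0.0624]
ee_rot: [[-0.518, 0.856, 0.002], [0.856, 0.518, -0.001], [-0.002, 0.001, -1.0]]
wrist_force: [0.1, -2.3, 0.6]
finger_gap: 0.0501
grasp_force: 6.0
```

```bash
python3 -c "
from m import *
s=arm.read_state();print(s['ee_pos'],s['grasp_force'],s['wrist_force']);tilt()"
```

```text
[0.49763234 0.25379651 0.06241232] 6.025000065565109 [ 0.14836343 -2.25456255  0.62163186]
-9 103.7 1395
-3 102.5 1536
3 101.1 1526
9 99.7 1558
15 98.4 1593
21 97.1 1591
27 95.7 1640
33 94.3 1719
39 93.4 526
```

Emit:
carry_out(
  steps=[
    [[4, -6.7, -0.5], 0],
    [[4, -6.7, -1], 0],
    [[1.5, -2.5, -1], 0],
    [[0, 0, 0], 0],
    [[0, 0, 0], 0],
  ],
)

```text
t: 17.05
ee_pos: [0.506, 0.2391, 0.0593]
ee_rot: [[-0.518, 0.855, 0.001], [0.855, 0.518, -0.0], [-0.001, 0.0, -1.0]]
wrist_force: [1.3, -0.7, -1.8]
finger_gap: 0.0502
grasp_force: 5.3
```

```bash
python3 -c "
from m import *
s=arm.read_state();print(s['ee_pos'],s['grasp_force'],s['wrist_force']);tilt()"
```

```text
[0.50597667 0.23912456 0.05932171] 5.329800099134445 [ 1.25804414 -0.71217148 -1.82815566]
-15 97.3 394
-9 97.3 1254
-3 97.1 1258
3 96.9 1331
9 96.7 1368
15 96.5 1450
21 96.3 1482
27 96.1 1543
33 77.0 5592
39 92.0 741
```

Emit:
carry_out(
  steps=[
    [[0, 0, 0], 0],
    [[0, 0, 0], 0],
    [[0, 0, 10], 0],
    [[0, 0, 20], 0],
    [[0, 0, 20], 0],
  ],
  claw=1,
  grip_force=30,
)

```text
t: 17.52
ee_pos: [0.5035, 0.2392, 0.1083]
ee_rot: [[-0.519, 0.855, -0.005], [0.855, 0.519, -0.001], [0.002, -0.005, -1.0]]
wrist_force: [1.0, 0.7, -5.7]
finger_gap: 0.0493
grasp_force: 33.0
```

Emit:
carry_out(
  steps=[
    [[20, -29, 0], 0],
    [[20, -30, 0], 0],
    [[20, -30, 0], 0],
    [[20, -30, 0], 0],
    [[18, -28, 0], 0],
  ],
)

```text
t: 17.93
ee_pos: [0.6036, 0.0913, 0.1092]
ee_rot: [[-0.519, 0.855, -0.001], [0.855, 0.519, 0.0], [0.001, -0.001, -1.0]]
wrist_force: [-0.3, 0.7, -6.0]
finger_gap: 0.05
grasp_force: 33.1
```

Emit:
carry_out(
  steps=[
    [[0, 0, 0], 0],
    [[0, 0, -15], 0],
    [[0, 0, -12], 0],
    [[0, 0, -5], 0],
    [[0, 0, 0], 0],
  ],
)

```text
t: 18.35
ee_pos: [0.6009, 0.0929, 0.0744]
ee_rot: [[-0.519, 0.855, -0.006], [0.855, 0.519, -0.0], [0.003, -0.005, -1.0]]
wrist_force: [-0.3, 0.4, -5.4]
finger_gap: 0.0497
grasp_force: 32.8
```

```bash
python3 -c "
from m import *
s=arm.read_state();print(s['ee_pos'],s['grasp_force'],s['wrist_force']);tilt()"
```

```text
[0.60092276 0.09287129 0.07437008] 32.83072829246521 [-0.34026424  0.39822656 -5.40039393]
-15 112.1 317
-9 112.1 1248
-3 111.8 1247
3 111.6 1300
9 111.4 1384
15 111.2 1420
21 111.0 1480
27 110.8 1527
33 110.5 1871
39 110.0 271
```

Top should come to 105–106 mm, so about 5 mm more.

Emit:
carry_out(
  steps=[
    [[0, 0, -3], 0],
    [[0, 0, -2], 0],
    [[0, 0, -1.5], 0],
    [[0, 0, 0], 0],
    [[0, 0, 0], 0],
  ],
  grip_force=20,
)

```text
t: 18.82
ee_pos: [0.6037, 0.0926, 0.0711]
ee_rot: [[-0.519, 0.855, 0.0], [0.855, 0.519, 0.0], [-0.0, 0.0, -1.0]]
wrist_force: [0.0, -0.0, -5.0]
finger_gap: 0.0497
grasp_force: 33.0
```

Emit:
carry_out(
  steps=[
    [[0, 0, 0], 0],
    [[0, 0, 0], 0],
  ],
  claw=0.415,
)

```text
t: 18.98
ee_pos: [0.6038, 0.0924, 0.0712]
ee_rot: [[-0.518, 0.855, 0.0], [0.855, 0.518, 0.0], [-0.0, 0.0, -1.0]]
wrist_force: [1.0, 0.4, -4.8]
finger_gap: 0.0498
grasp_force: 33.0
```

Emit:
carry_out(
  steps=[
    [[0, 0, 0], 0],
    [[0, 0, 0], 0],
    [[0, 0, 0], 0],
  ],
  claw=0.4,
)

```text
t: 19.23
ee_pos: [0.6045, 0.0924, 0.0722]
ee_rot: [[-0.518, 0.855, 0.002], [0.855, 0.518, 0.0], [-0.001, 0.002, -1.0]]
wrist_force: [-0.6, 0.1, 0.9]
finger_gap: 0.0513
grasp_force: 0.2
```

```bash
python3 -c "
from m import *
s=arm.read_state();print(s['ee_pos'],s['grasp_force'],s['wrist_force'],s['qpos']);tilt()"
```

```text
[0.60452888 0.09240214 0.07224091] 0.2036900818347931 [-0.60866849  0.0510773   0.86540267] [ 3.66436368e+00  1.06931650e+01  1.06729970e+02 -5.43870959e-03
  6.24566566e+01 -2.75560923e+01]
-15 105.8 912
-9 105.9 1091
-3 105.9 1177
3 105.9 1210
9 105.9 1265
15 105.9 1341
21 105.9 1380
27 105.9 1479
33 88.2 4823
```

Tall bar standing. On to the punch.

Emit:
carry_out(
  steps=[
    [[0, 0, 0], 0],
    [[0, 0, 0], 0],
    [[0, 0, 25], 0],
    [[0, 0, 35], 0],
    [[0, 0, 40], 0],
  ],
  claw=0,
)

```text
t: 19.7
ee_pos: [0.6018, 0.0923, 0.1694]
ee_rot: [[-0.518, 0.855, -0.005], [0.855, 0.518, -0.0], [0.003, -0.005, -1.0]]
wrist_force: [1.1, -0.5, 0.5]
finger_gap: 0.0855
grasp_force: 0.0
```

Emit:
carry_out(
  steps=[
    [[3, 30, 35], 0],
    [[5, 35, 20], 0],
    [[5, 35, 0], 0],
    [[5, 35, 0], 0],
    [[5, 25, 0], 0],
  ],
)

```text
t: 20.12
ee_pos: [0.6266, 0.2523, 0.2238]
ee_rot: [[-0.519, 0.855, 0.002], [0.855, 0.519, 0.001], [0.0, 0.002, -1.0]]
wrist_force: [-0.5, -0.2, 0.6]
finger_gap: 0.0854
grasp_force: 0.0
```

Emit:
carry_out(
  steps=[
    [[0, 0, 0], 0],
    [[0, 0, 0], 0],
    [[0, 0, 0], 0],
  ],
)

```text
t: 20.37
ee_pos: [0.6262, 0.2491, 0.2222]
ee_rot: [[-0.518, 0.855, -0.0], [0.855, 0.518, -0.001], [-0.0, -0.001, -1.0]]
wrist_force: [0.7, 0.1, 0.0]
finger_gap: 0.0853
grasp_force: 0.0
```

```bash
python3 - <<'E'
from m import *
s=arm.read_state();print(s['t'],s['ee_pos'],s['ee_rot'][:,0])
for n in['wrist','top']:
    ci,I,D=snap(n);P=cloud(ci,D)
    near=(np.hypot(P[...,0]-.607,P[...,1]-.3)<.05)
    for a,b,t in[(.124,.14,'cap'),(.066,.074,'standtop')]:
        m=near&(P[...,2]>a)&(P[...,2]<b);q=P[m]
        if len(q)>5:
            c=cv2.minEnclosingCircle((q[:,:2]*1000).astype(np.float32));print(n,t,len(q),q.mean(0).round(4),c,cv2.minAreaRect((q[:,:2]*1000).astype(np.float32)))
    if n=='wrist':cv2.imwrite('pics/w7.png',I[:,:,::-1])
    else:
        for r,z,c in whites(I,D,ci,.06,.12): print(np.round(r[0]),np.round(r[1]),round(r[2],1),round(z,4),c)
E
```

```text
20.3667 [0.62616037 0.24910447 0.22223151] [-5.18461876e-01  8.55100706e-01 -2.55378325e-04]
wrist cap 645 [0.6066 0.2994 0.1297] ((606.7288208007812, 299.11370849609375), 10.862248420715332) ((606.8428344726562, 299.24993896484375), (20.574323654174805, 21.078685760498047), 31.9813175201416)
wrist standtop 3633 [0.6058 0.3007 0.0708] ((606.4485473632812, 299.0362548828125), 44.791378021240234) ((606.9389038085938, 299.1443176269531), (64.26937103271484, 63.747222900390625), 31.463363647460938)
[603. -65.] [48. 53.] 88.4 0.075 [271.71186441 152.6779661 ]
[598. 100.] [56. 52.] 30.9 0.1051 [219.42592593 152.53703704]
[ 726. -275.] [52. 58.] 87.4 0.0847 [335.10204082 114.20408163]
[790.  22.] [18. 80.] 11.6 0.1037 [243.76923077  95.        ]
[ 825. -539.] [211. 316.] 14.4 0.0081 [405.30215827  94.10071942]
```

View pics/w7.png

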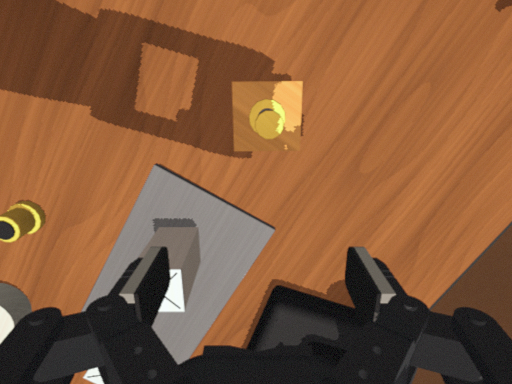

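Wrist view: the punch cap is at about pixel (268,119), at (606.7,299.3) mm and height 129.7 mm, as expected.

Emit:
carry_out(
  steps=[
    [[-10, 25, 0], 0],
    [[-9.5, 25, -10], 0],
    [[0, 0, -30], 0],
    [[0, 0, -30], 0],
    [[0, 0, -30], 0],
  ],
)

```text
t: 20.88
ee_pos: [0.6072, 0.2989, 0.1224]
ee_rot: [[-0.518, 0.855, 0.002], [0.855, 0.518, 0.001], [-0.001, 0.002, -1.0]]
wrist_force: [1.3, 0.1, -0.4]
finger_gap: 0.0853
grasp_force: 0.0
```

Emit:
carry_out(
  steps=[
    [[0, 0, -30], 0],
    [[0, 0, -10], 0],
    [[0, 0, 0], 0],
    [[0, 0, 0], 0],
    [[0, 0, 0], 0],
  ],
)

```text
t: 21.3
ee_pos: [0.6086, 0.2997, 0.0853]
ee_rot: [[-0.518, 0.855, 0.004], [0.855, 0.518, 0.002], [-0.001, 0.004, -1.0]]
wrist_force: [-0.1, 0.3, -0.8]
finger_gap: 0.0855
grasp_force: 0.0
```

Emit:
carry_out(
  steps=[
    [[-1.5, -0.5, -5.5], 0],
    [[0, 0, 0], 0],
    [[0, 0, 0], 0],
    [[0, 0, 0], 0],
  ],
)

```text
t: 21.63
ee_pos: [0.6056, 0.2992, 0.0777]
ee_rot: [[-0.518, 0.855, 0.001], [0.855, 0.518, 0.0], [-0.0, 0.001, -1.0]]
wrist_force: [0.3, -0.2, 0.3]
finger_gap: 0.0854
grasp_force: 0.0
```

Emit:
carry_out(
  steps=[
    [[0, 0, 0], 0],
    [[0, 0, 0], 0],
    [[0, 0, 0], 0],
    [[0, 0, 0], 0],
    [[0, 0, 0], 0],
  ],
  claw=1,
  grip_force=60,
)

```text
t: 22.05
ee_pos: [0.6053, 0.299, 0.0769]
ee_rot: [[-0.518, 0.855, -0.0], [0.855, 0.518, -0.0], [0.0, -0.0, -1.0]]
wrist_force: [-0.3, -0.2, -0.0]
finger_gap: 0.0255
grasp_force: 0.0
```

Emit:
carry_out(
  steps=[
    [[0, 0, 0], 0],
    [[0, 0, 0], 0],
    [[0, 0, 0], 0],
    [[0, 0, 0], 0],
  ],
)

```text
t: 22.38
ee_pos: [0.6054, 0.2991, 0.0771]
ee_rot: [[-0.518, 0.855, 0.0], [0.855, 0.518, 0.0], [-0.0, 0.0, -1.0]]
wrist_force: [-0.5, -0.4, 0.2]
finger_gap: 0.0166
grasp_force: 58.5
```

Gripped. Lift out and carry it to just past the short bar for a close look.

Emit:
carry_out(
  steps=[
    [[0, 0, 10], 0],
    [[0, 0, 25], 0],
    [[0, 0, 30], 0],
    [[0, 0, 35], 0],
    [[0, 0, 35], 0],
  ],
)

```text
t: 22.8
ee_pos: [0.6044, 0.2986, 0.2125]
ee_rot: [[-0.518, 0.855, -0.002], [0.855, 0.518, -0.001], [0.0, -0.003, -1.0]]
wrist_force: [1.3, 0.7, -1.7]
finger_gap: 0.0165
grasp_force: 59.5
```

Emit:
carry_out(
  steps=[
    [[2, -25, 0], 0],
    [[2.7, -38, 0], 0],
    [[2.7, -38, 0], 0],
    [[2.7, -38, 0], 0],
    [[2.7, -38, 0], 0],
  ],
)

```text
t: 23.22
ee_pos: [0.6175, 0.1205, 0.2121]
ee_rot: [[-0.519, 0.855, -0.0], [0.855, 0.519, -0.0], [0.0, -0.0, -1.0]]
wrist_force: [0.6, 0.6, -2.1]
finger_gap: 0.0165
grasp_force: 59.7
```

Emit:
carry_out(
  steps=[
    [[2.7, -38, 0], 0],
    [[2.7, -38, 0], 0],
    [[2.7, -38, 0], 0],
    [[2.7, -38, 0], 0],
    [[2.7, -38, 0], 0],
  ],
)

```text
t: 23.63
ee_pos: [0.631, -0.0698, 0.2122]
ee_rot: [[-0.518, 0.855, -0.0], [0.855, 0.518, 0.0], [0.0, -0.0, -1.0]]
wrist_force: [1.3, 0.0, -2.0]
finger_gap: 0.0167
grasp_force: 59.7
```

Emit:
carry_out(
  steps=[
    [[2.7, -40, 0], 0],
    [[0, 0, 0], 0],
    [[0, 0, 0], 0],
    [[0, 0, 0], 0],
  ],
)

```text
t: 23.97
ee_pos: [0.6339, -0.1079, 0.2118]
ee_rot: [[-0.518, 0.856, -0.001], [0.856, 0.518, 0.001], [0.001, -0.0, -1.0]]
wrist_force: [-0.2, 0.9, -1.8]
finger_gap: 0.0165
grasp_force: 59.6
```

```bash
cat >> m.py <<'E'
def topface(ci,I,D,z0,xy,rad=.06):
    # square top face near xy at height z0: centre by corner rect of depth-selected pixels
    P=cloud(ci,D);m=((abs(P[...,2]-z0)<.006)&(np.hypot(P[...,0]-xy[0],P[...,1]-xy[1])<rad)).astype(np.uint8)
    c=max(cv2.findContours(m,cv2.RETR_EXTERNAL,cv2.CHAIN_APPROX_NONE)[0],key=cv2.contourArea)[:,0]
    q=ray(ci,c,z0);r=cv2.minAreaRect((q[:,:2]*1000).astype(np.float32));return r,c.mean(0)
E
python3 - <<'E'
from m import *
s=arm.read_state();print(s['t'],s['ee_pos'],s['ee_rot'][:,0],s['grasp_force'],s['finger_gap'])
ci,I,D=snap('wrist');print(topface(ci,I,D,.0755,(.603,-.065)))
np.savez('w8.npz',I=I,D=D)
p=proj(ci,[.603,-.065,.0755])[0].astype(int);print(p)
tip=np.array(s['ee_pos'])+[0,0,-.067];print('tip px',proj(ci,tip))
cv2.imwrite('pics/w8.png',I[:,:,::-1])
E
```

```text
23.9667 [ 0.6339144  -0.10792616  0.21178274] [-0.51774256  0.85553585  0.00102359] 59.55081403255463 0.016477943648751683
(((604.2036743164062, -67.85331726074219), (49.95454788208008, 50.05852127075195), 86.97946166992188), array([251.30434783, 121.22826087]))
[252 118]
tip px [[256.848838   201.68463125]]
```

View pics/w8.png

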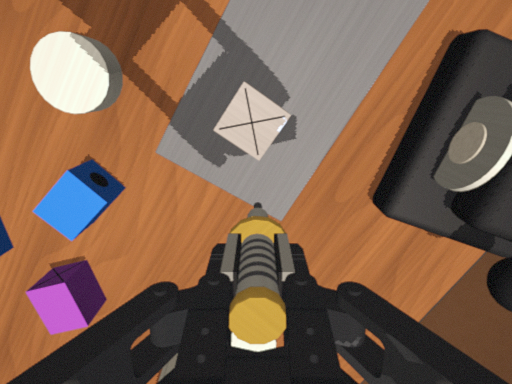

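The wrist view shows the cross at about (252,121) and the punch tip at (258,205). Moving to roughly 10 mm above the mark to compare the two.

Emit:
carry_out(
  steps=[
    [[-15, 20, 0], 0],
    [[-15, 20.4, -18], 0],
    [[0, 0, -25], 0],
    [[0, 0, -15], 0],
    [[0, 0, 0], 0],
  ],
)

```text
t: 24.43
ee_pos: [0.6012, -0.0649, 0.1495]
ee_rot: [[-0.521, 0.853, -0.008], [0.854, 0.521, 0.002], [0.005, -0.006, -1.0]]
wrist_force: [-0.3, 0.8, -1.8]
finger_gap: 0.0164
grasp_force: 59.6
```

Emit:
carry_out(
  steps=[
    [[0, 0, 0], 0],
    [[0, 0, 0], 0],
    [[0, 0, 0], 0],
  ],
)

```text
t: 24.68
ee_pos: [0.6055, -0.0675, 0.1561]
ee_rot: [[-0.519, 0.855, 0.003], [0.855, 0.519, -0.001], [-0.002, 0.002, -1.0]]
wrist_force: [0.7, -0.4, -3.0]
finger_gap: 0.0166
grasp_force: 59.6
```

```bash
python3 - <<'E'
from m import *
s=arm.read_state();print(s['t'],s['ee_pos'],s['ee_rot'][:,0])
ci,I,D=snap('wrist');r=topface(ci,I,D,.0755,(.604,-.068));print(r)
tip=np.array(s['ee_pos'])+[0,0,-.067];tp=proj(ci,tip)[0];mp=proj(ci,[.6042,-.0679,.0755])[0];print('tip px',tp,'mark',mp)
x,y=int(tp[0]),int(tp[1]);c=I[y-60:y+60,x-80:x+80];cv2.imwrite('pics/w9.png',cv2.resize(c[:,:,::-1],(800,600),interpolation=cv2.INTER_CUBIC));print(x-80,y-60)
E
```

```text
24.6833 [ 0.60554986 -0.06745798  0.15606052] [-0.51888765  0.85483974 -0.00215201]
(((603.9747924804688, -67.36213684082031), (51.43231201171875, 50.63587188720703), 87.0411148071289), array([254.35909091, 190.25      ]))
tip px [256.62602671 201.43875008] mark [254.81013345 194.72386761]
176 141
```

View pics/w9.png

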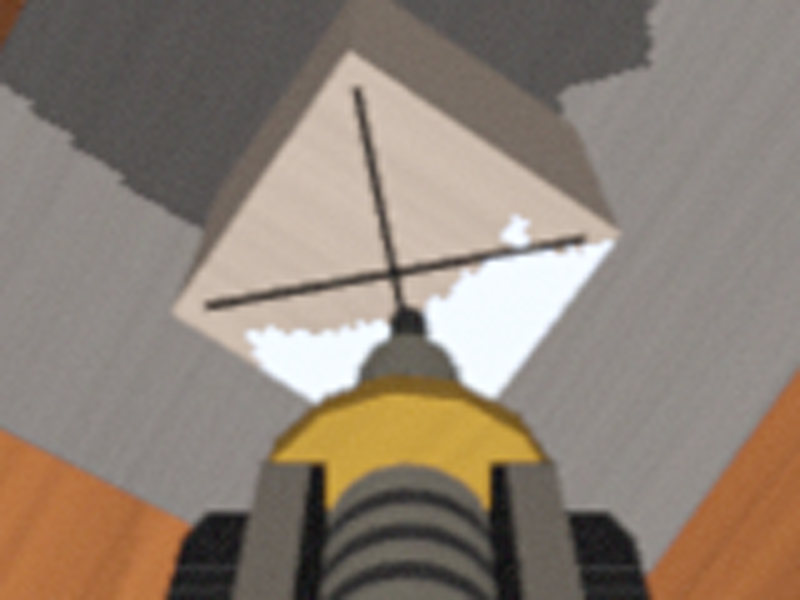

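Emit:
carry_out(
  steps=[
    [[0, 0, 0], 0],
    [[0, 0, 0], 0],
    [[0, 0, 0], 0],
  ],
)

```text
t: 24.98
ee_pos: [0.6046, -0.0678, 0.1545]
ee_rot: [[-0.518, 0.855, 0.001], [0.855, 0.518, -0.0], [-0.001, 0.001, -1.0]]
wrist_force: [-0.8, -0.5, -2.6]
finger_gap: 0.0167
grasp_force: 59.6
```

Emit:
carry_out(
  steps=[
    [[-0.7, 0.1, -3], 0],
    [[0, 0, -3], 0],
    [[0, 0, -3], 0],
    [[0, 0, 0], 0],
    [[0, 0, 0], 0],
  ],
  grip_force=90,
)

```text
t: 25.4
ee_pos: [0.6032, -0.0674, 0.1443]
ee_rot: [[-0.518, 0.855, -0.001], [0.855, 0.518, 0.0], [0.001, -0.001, -1.0]]
wrist_force: [0.6, -0.1, -2.7]
finger_gap: 0.0157
grasp_force: 87.7
```

Emit:
carry_out(
  steps=[
    [[0, 0, -1.5], 0],
    [[0, 0, -1.5], 0],
    [[0, 0, -1.5], 0],
    [[0, 0, 0], 0],
    [[0, 0, 0], 0],
  ],
)

```text
t: 25.82
ee_pos: [0.604, -0.0676, 0.1416]
ee_rot: [[-0.518, 0.855, 0.001], [0.855, 0.518, -0.0], [-0.001, 0.001, -1.0]]
wrist_force: [-1.5, 0.4, 4.2]
finger_gap: 0.016
grasp_force: 87.9
```

Emit:
carry_out(
  steps=[
    [[0, 0, -1], 0],
    [[0, 0, -1], 0],
    [[0, 0, 0], 0],
    [[0, 0, 0], 0],
  ],
)

```text
t: 26.15
ee_pos: [0.6042, -0.0677, 0.1403]
ee_rot: [[-0.518, 0.855, 0.001], [0.855, 0.518, -0.001], [-0.001, 0.001, -1.0]]
wrist_force: [-3.1, -0.3, 7.4]
finger_gap: 0.016
grasp_force: 88.4
```

Emit:
carry_out(
  steps=[
    [[0, 0, -1], 0],
    [[0, 0, -1], 0],
    [[0, 0, -1], 0],
    [[0, 0, 0], 0],
    [[0, 0, 0], 0],
  ],
)

```text
t: 26.57
ee_pos: [0.604, -0.0677, 0.1368]
ee_rot: [[-0.518, 0.855, 0.001], [0.855, 0.518, -0.0], [-0.001, 0.001, -1.0]]
wrist_force: [-2.2, -0.8, 6.2]
finger_gap: 0.0162
grasp_force: 88.5
```

Emit:
carry_out(
  steps=[
    [[0, 0, -1], 0],
    [[0, 0, 0], 0],
    [[0, 0, 0], 0],
  ],
)

```text
t: 26.82
ee_pos: [0.6039, -0.0676, 0.1348]
ee_rot: [[-0.518, 0.855, 0.001], [0.855, 0.518, -0.0], [-0.001, 0.001, -1.0]]
wrist_force: [-0.7, -1.1, 2.9]
finger_gap: 0.0159
grasp_force: 88.3
```

Emit:
carry_out(
  steps=[
    [[0, 0, -1], 0],
    [[0, 0, 0], 0],
    [[0, 0, 0], 0],
  ],
)

```text
t: 27.07
ee_pos: [0.6041, -0.0677, 0.1347]
ee_rot: [[-0.518, 0.855, 0.001], [0.855, 0.518, -0.0], [-0.001, 0.001, -1.0]]
wrist_force: [-2.7, -0.2, 7.5]
finger_gap: 0.0161
grasp_force: 88.3
```

Emit:
carry_out(
  steps=[
    [[0, 0, -1], 0],
    [[0, 0, 0], 0],
    [[0, 0, 0], 0],
  ],
)

```text
t: 27.32
ee_pos: [0.6042, -0.0678, 0.1346]
ee_rot: [[-0.519, 0.855, 0.001], [0.855, 0.519, -0.001], [-0.001, 0.001, -1.0]]
wrist_force: [-4.7, -0.2, 9.7]
finger_gap: 0.0163
grasp_force: 88.8
```

It snapped: the force peaked at about 10 N, fell to about 5 N, then hit the hard stop. Lifting and moving to the tall bar.

Emit:
carry_out(
  steps=[
    [[0, 0, 5], 0],
    [[0, 0, 10], 0],
    [[0, 0, 25], 0],
    [[0, 0, 30], 0],
    [[5, 20, 15], 0],
  ],
)

```text
t: 27.73
ee_pos: [0.609, -0.0497, 0.22]
ee_rot: [[-0.516, 0.857, 0.002], [0.857, 0.516, -0.002], [-0.003, 0.001, -1.0]]
wrist_force: [0.7, 1.6, -0.7]
finger_gap: 0.016
grasp_force: 88.2
```

Emit:
carry_out(
  steps=[
    [[7, 33, 0], 0],
    [[7, 34, 0], 0],
    [[6, 30, 0], 0],
    [[0, 0, 0], 0],
    [[0, 0, 0], 0],
  ],
)

```text
t: 28.15
ee_pos: [0.6281, 0.0511, 0.2162]
ee_rot: [[-0.521, 0.854, -0.002], [0.854, 0.521, -0.0], [0.001, -0.002, -1.0]]
wrist_force: [-0.3, -0.3, -1.8]
finger_gap: 0.0157
grasp_force: 88.2
```

Emit:
carry_out(
  steps=[
    [[0, 0, 0], 0],
    [[0, 0, 0], 0],
    [[0, 0, 0], 0],
  ],
)

```text
t: 28.4
ee_pos: [0.6283, 0.0484, 0.2171]
ee_rot: [[-0.517, 0.856, -0.001], [0.856, 0.517, -0.0], [0.0, -0.001, -1.0]]
wrist_force: [0.9, 0.4, -1.9]
finger_gap: 0.0163
grasp_force: 88.2
```

```bash
python3 - <<'E'
from m import *
s=arm.read_state();print(s['t'],s['ee_pos'],s['ee_rot'][:,0],s['wrist_force'])
ci,I,D=snap('wrist');print(topface(ci,I,D,.1057,(.598,.1)))
tip=np.array(s['ee_pos'])+[0,0,-.067];print('tip px',proj(ci,tip))
T=snap('top');print(topface(*T,.075,(.604,-.068)),topface(*T,.105,(.598,.1)))
cv2.imwrite('pics/w10.png',I[:,:,::-1])
E
```

```text
28.4 [0.62833147 0.04843674 0.21705266] [-5.17181964e-01  8.55875438e-01  2.26942026e-04] [ 0.91037549  0.43296428 -1.85314442]
(((600.1483154296875, 99.29642486572266), (50.1224250793457, 49.058937072753906), 31.212604522705078), array([259.58130081, 113.49593496]))
tip px [[256.87300895 201.60925909]]Traceback (most recent call last):
  File "<stdin>", line 5, in <module>
  File "m.py", line 24, in topface
    c=max(cv2.findContours(m,cv2.RETR_EXTERNAL,cv2.CHAIN_APPROX_NONE)[0],key=cv2.contourArea)[:,0]
      ~~~^^^^^^^^^^^^^^^^^^^^^^^^^^^^^^^^^^^^^^^^^^^^^^^^^^^^^^^^^^^^^^^^^^^^^^^^^^^^^^^^^^^^
ValueError: max() iterable argument is empty
```

Emit:
carry_out(
  steps=[
    [[-14, 25, 0], 0],
    [[-14.8, 26, 0], 0],
    [[0, 0, -17], 0],
    [[0, 0, -17], 0],
    [[0, 0, 0], 0],
  ],
)

```text
t: 28.92
ee_pos: [0.5974, 0.1003, 0.1796]
ee_rot: [[-0.518, 0.855, -0.006], [0.855, 0.518, -0.001], [0.003, -0.006, -1.0]]
wrist_force: [-1.1, 1.1, -3.2]
finger_gap: 0.016
grasp_force: 88.2
```

Emit:
carry_out(
  steps=[
    [[0, 0, 0], 0],
    [[0, 0, 0], 0],
    [[0, 0, 0], 0],
    [[0, 0, 0], 0],
    [[0, 0, 0], 0],
  ],
)

```text
t: 29.33
ee_pos: [0.6004, 0.1003, 0.1846]
ee_rot: [[-0.518, 0.855, 0.002], [0.855, 0.518, 0.0], [-0.001, 0.001, -1.0]]
wrist_force: [-0.3, -0.0, -1.4]
finger_gap: 0.0163
grasp_force: 88.2
```

```bash
python3 - <<'E'
from m import *
s=arm.read_state();print(s['t'],s['ee_pos'],s['ee_rot'][:,0])
ci,I,D=snap('wrist')
tip=np.array(s['ee_pos'])+[0,0,-.067];tp=proj(ci,tip)[0];mp=proj(ci,[.6001,.0993,.1055])[0];print('tip px',tp,'mark',mp)
x,y=int(tp[0]),int(tp[1]);c=I[y-60:y+60,x-80:x+80];cv2.imwrite('pics/w11.png',cv2.resize(c[:,:,::-1],(800,600),interpolation=cv2.INTER_CUBIC));print(x-80,y-60)
E
```

```text
29.3333 [0.60041212 0.10029725 0.18455219] [-5.18042170e-01  8.55354792e-01 -6.99227610e-04]
tip px [256.68624117 201.50922876] mark [255.65275696 196.71544221]
176 141
```

View pics/w11.png

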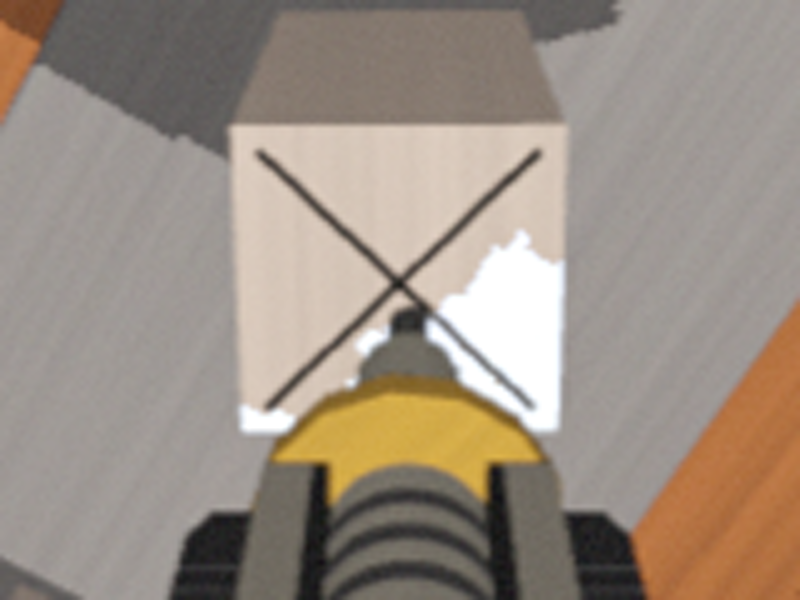

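Emit:
carry_out(
  steps=[
    [[-0.3, -0.9, -3], 0],
    [[0, 0, -3], 0],
    [[0, 0, -1], 0],
    [[0, 0, 0], 0],
    [[0, 0, 0], 0],
  ],
)

```text
t: 29.8
ee_pos: [0.5993, 0.0996, 0.1761]
ee_rot: [[-0.518, 0.855, -0.001], [0.855, 0.518, -0.0], [0.0, -0.001, -1.0]]
wrist_force: [0.2, -0.0, -2.0]
finger_gap: 0.016
grasp_force: 88.2
```

Emit:
carry_out(
  steps=[
    [[0, 0, -1], 0],
    [[0, 0, -1], 0],
    [[0, 0, 0], 0],
    [[0, 0, 0], 0],
    [[0, 0, 0], 0],
  ],
)

```text
t: 30.22
ee_pos: [0.5995, 0.0996, 0.1745]
ee_rot: [[-0.518, 0.855, 0.0], [0.855, 0.518, -0.0], [-0.0, 0.0, -1.0]]
wrist_force: [-0.3, 0.1, -2.4]
finger_gap: 0.0163
grasp_force: 88.2
```

On target, contact expected near 172.5.

Emit:
carry_out(
  steps=[
    [[0.1, -0.3, -1], 0],
    [[0, 0, -1], 0],
    [[0, 0, -1], 0],
    [[0, 0, -1], 0],
    [[0, 0, -1], 0],
  ],
)

```text
t: 30.63
ee_pos: [0.6, 0.0992, 0.171]
ee_rot: [[-0.518, 0.855, 0.001], [0.855, 0.518, -0.0], [-0.001, 0.001, -1.0]]
wrist_force: [-2.7, -0.5, 7.7]
finger_gap: 0.0158
grasp_force: 88.9
```

Emit:
carry_out(
  steps=[
    [[0, 0, -1], 0],
    [[0, 0, -1], 0],
    [[0, 0, -1], 0],
    [[0, 0, 0], 0],
  ],
)

```text
t: 30.97
ee_pos: [0.6002, 0.0992, 0.1689]
ee_rot: [[-0.518, 0.855, 0.002], [0.855, 0.518, -0.0], [-0.001, 0.001, -1.0]]
wrist_force: [-4.2, -0.4, 8.9]
finger_gap: 0.0162
grasp_force: 89.2
```

Emit:
carry_out(
  steps=[
    [[0, 0, -1], 0],
    [[0, 0, 0], 0],
    [[0, 0, 0], 0],
  ],
)

```text
t: 31.22
ee_pos: [0.6002, 0.0993, 0.1678]
ee_rot: [[-0.518, 0.855, 0.002], [0.855, 0.518, -0.0], [-0.001, 0.001, -1.0]]
wrist_force: [-3.3, -0.5, 6.7]
finger_gap: 0.016
grasp_force: 89.2
```

Emit:
carry_out(
  steps=[
    [[0, 0, -1], 0],
    [[0, 0, 0], 0],
    [[0, 0, 0], 0],
  ],
)

```text
t: 31.47
ee_pos: [0.6, 0.0992, 0.1659]
ee_rot: [[-0.518, 0.855, 0.001], [0.855, 0.518, -0.0], [-0.001, 0.001, -1.0]]
wrist_force: [-2.1, -1.1, 4.0]
finger_gap: 0.0161
grasp_force: 89.1
```

Emit:
carry_out(
  steps=[
    [[0, 0, -1], 0],
    [[0, 0, 0], 0],
    [[0, 0, 0], 0],
  ],
)

```text
t: 31.72
ee_pos: [0.6, 0.0992, 0.1647]
ee_rot: [[-0.518, 0.855, 0.001], [0.855, 0.518, -0.0], [-0.001, 0.001, -1.0]]
wrist_force: [-2.9, -0.4, 6.5]
finger_gap: 0.0157
grasp_force: 89.3
```

Emit:
carry_out(
  steps=[
    [[0, 0, -1], 0],
    [[0, 0, 0], 0],
    [[0, 0, 0], 0],
  ],
)

```text
t: 31.97
ee_pos: [0.6003, 0.0993, 0.1646]
ee_rot: [[-0.518, 0.855, 0.002], [0.855, 0.518, -0.0], [-0.001, 0.001, -1.0]]
wrist_force: [-3.5, -0.9, 9.7]
finger_gap: 0.0161
grasp_force: 89.5
```

Emit:
carry_out(
  steps=[
    [[0, 0, -0.7], 0],
    [[0, 0, 0], 0],
    [[0, 0, 0], 0],
  ],
)

```text
t: 32.22
ee_pos: [0.6005, 0.0993, 0.1646]
ee_rot: [[-0.518, 0.855, 0.002], [0.855, 0.518, -0.0], [-0.001, 0.002, -1.0]]
wrist_force: [-4.2, -0.3, 11.3]
finger_gap: 0.0158
grasp_force: 89.7
```

Snapped and at its stop. Taking the punch back to the stand.

Emit:
carry_out(
  steps=[
    [[0, 0, 6], 0],
    [[0, 0, 15], 0],
    [[0, 0, 25], 0],
    [[0.4, 10, 5], 0],
    [[1, 33, 0], 0],
  ],
)

```text
t: 32.63
ee_pos: [0.6027, 0.1404, 0.2148]
ee_rot: [[-0.515, 0.857, 0.005], [0.857, 0.515, -0.001], [-0.003, 0.004, -1.0]]
wrist_force: [0.8, 0.3, -2.1]
finger_gap: 0.0163
grasp_force: 88.3
```

Emit:
carry_out(
  steps=[
    [[1, 38, 0], 0],
    [[1, 38, 0], 0],
    [[1, 38, 0], 0],
    [[1, 38, 0], 0],
    [[0, 5, 0], 0],
  ],
)

```text
t: 33.05
ee_pos: [0.6036, 0.3055, 0.2107]
ee_rot: [[-0.523, 0.853, -0.001], [0.853, 0.523, 0.003], [0.003, 0.0, -1.0]]
wrist_force: [-0.3, -0.6, -1.9]
finger_gap: 0.0161
grasp_force: 88.5
```

Emit:
carry_out(
  steps=[
    [[0, 0, 0], 0],
    [[0, 0, 0], 0],
    [[0, 0, 0], 0],
    [[0, 0, 0], 0],
    [[0, 0, 0], 0],
  ],
)

```text
t: 33.47
ee_pos: [0.6052, 0.298, 0.2127]
ee_rot: [[-0.517, 0.856, 0.0], [0.856, 0.517, -0.0], [-0.0, -0.0, -1.0]]
wrist_force: [0.9, -0.2, -2.6]
finger_gap: 0.016
grasp_force: 88.5
```

Emit:
carry_out(
  steps=[
    [[0.5, 1.3, -20], 0],
    [[0, 0, -30], 0],
    [[0, 0, -10], 0],
    [[0, 0, 0], 0],
    [[0, 0, 0], 0],
  ],
)

```text
t: 33.88
ee_pos: [0.6052, 0.2999, 0.1523]
ee_rot: [[-0.518, 0.856, -0.002], [0.856, 0.518, -0.001], [0.0, -0.002, -1.0]]
wrist_force: [0.2, -0.3, -0.7]
finger_gap: 0.0161
grasp_force: 88.5
```

Emit:
carry_out(
  steps=[
    [[0, 0, -10], 0],
    [[0, 0, -10], 0],
    [[0, 0, -10], 0],
    [[0, 0, -10], 0],
    [[0, 0, 0], 0],
  ],
)

```text
t: 34.3
ee_pos: [0.6037, 0.2999, 0.1093]
ee_rot: [[-0.518, 0.855, -0.005], [0.855, 0.518, -0.002], [0.001, -0.005, -1.0]]
wrist_force: [-0.5, -0.5, -2.9]
finger_gap: 0.0159
grasp_force: 88.5
```

Emit:
carry_out(
  steps=[
    [[0, 0, -10], 0],
    [[0, 0, -10], 0],
    [[0, 0, -8], 0],
    [[0, 0, -2], 0],
    [[0, 0, 0], 0],
  ],
)

```text
t: 34.72
ee_pos: [0.6047, 0.3003, 0.0811]
ee_rot: [[-0.518, 0.855, -0.002], [0.855, 0.518, -0.001], [0.0, -0.003, -1.0]]
wrist_force: [-0.6, -0.1, -1.8]
finger_gap: 0.0164
grasp_force: 88.5
```

Emit:
carry_out(
  steps=[
    [[0.7, -0.7, -2], 0],
    [[0, 0, -1.5], 0],
    [[0, 0, -1], 0],
    [[0, 0, 0], 0],
    [[0, 0, 0], 0],
  ],
)

```text
t: 35.13
ee_pos: [0.6063, 0.3, 0.0785]
ee_rot: [[-0.518, 0.855, 0.0], [0.855, 0.518, 0.0], [-0.0, 0.0, -1.0]]
wrist_force: [-0.6, 0.5, -2.1]
finger_gap: 0.0157
grasp_force: 88.5
```

Emit:
carry_out(
  steps=[
    [[0, 0, 0], 0],
    [[0, 0, 0], 0],
  ],
)

```text
t: 35.3
ee_pos: [0.6063, 0.3, 0.0785]
ee_rot: [[-0.518, 0.855, 0.0], [0.855, 0.518, 0.0], [-0.0, 0.0, -1.0]]
wrist_force: [0.4, -0.0, -1.8]
finger_gap: 0.0161
grasp_force: 88.5
```

Emit:
carry_out(
  steps=[
    [[0, 0, -1.2], 0],
    [[0, 0, 0], 0],
    [[0, 0, 0], 0],
  ],
)

```text
t: 35.55
ee_pos: [0.6063, 0.3, 0.0772]
ee_rot: [[-0.518, 0.855, 0.0], [0.855, 0.518, 0.0], [-0.0, 0.0, -1.0]]
wrist_force: [-0.1, -0.8, -1.9]
finger_gap: 0.0159
grasp_force: 88.8
```

Emit:
carry_out(
  steps=[
    [[0, 0, 0], 0],
    [[0, 0, 0], 0],
    [[0, 0, 0], 0],
    [[0, 0, 0], 0],
    [[0, 0, 0], 0],
  ],
  claw=0.3,
)

```text
t: 35.97
ee_pos: [0.6063, 0.3, 0.0773]
ee_rot: [[-0.518, 0.855, 0.0], [0.855, 0.518, 0.0], [-0.0, 0.0, -1.0]]
wrist_force: [0.2, 0.5, -0.2]
finger_gap: 0.0597
grasp_force: 0.0
```

Emit:
carry_out(
  steps=[
    [[0, 0, 0], 0],
    [[0, 0, 15], 0],
    [[0, 0, 35], 0],
    [[0, 0, 40], 0],
    [[0, 0, 40], 0],
  ],
)

```text
t: 36.38
ee_pos: [0.6056, 0.2997, 0.2088]
ee_rot: [[-0.518, 0.855, -0.001], [0.855, 0.518, -0.0], [0.0, -0.001, -1.0]]
wrist_force: [0.4, 0.9, 0.5]
finger_gap: 0.0596
grasp_force: 0.0
```

Emit:
carry_out(
  steps=[
    [[-30, 25, 0], 0],
    [[-30, 25, 0], 0],
    [[-30, 25, 0], 0],
    [[-30, 25, 0], 0],
    [[-30, 20, 0], 0],
  ],
)

```text
t: 36.8
ee_pos: [0.4548, 0.4213, 0.2088]
ee_rot: [[-0.518, 0.855, 0.001], [0.855, 0.518, 0.002], [0.001, 0.002, -1.0]]
wrist_force: [0.3, 1.5, 0.4]
finger_gap: 0.0597
grasp_force: 0.0
```

Emit:
carry_out(
  steps=[
    [[-30, 20, 0], 0],
    [[-30, 0, 0], 0],
    [[0, 0, 0], 0],
    [[0, 0, 0], 0],
    [[0, 0, 0], 0],
  ],
)

```text
t: 37.22
ee_pos: [0.3967, 0.4401, 0.2082]
ee_rot: [[-0.519, 0.855, 0.002], [0.855, 0.519, 0.001], [0.0, 0.002, -1.0]]
wrist_force: [0.3, -0.2, -0.2]
finger_gap: 0.0597
grasp_force: 0.0
```

```bash
python3 - <<'E'
from m import *
s=arm.read_state();print(s['t'],s['ee_pos'],s['wrist_force'])
T=snap('top')
for z,p in[(.075,(.604,-.068)),(.105,(.598,.1))]: print(topface(*T,z,p))
S=snap('side');cv2.imwrite('pics/f.png',np.hstack([cv2.resize(T[1],(400,300)),cv2.resize(S[1],(400,300))])[:,:,::-1])
E
```

```text
37.2167 [0.39666314 0.4400512  0.20824868] [ 0.28553242 -0.22297223 -0.20004761]
(((604.1065673828125, -65.31935119628906), (48.4976921081543, 50.099586486816406), 88.7571792602539), array([271.73684211, 152.26315789]))
(((600.8551635742188, 100.46661376953125), (51.458740234375, 50.02931594848633), 32.222747802734375), array([219.23214286, 151.76785714]))
```

View pics/f.png

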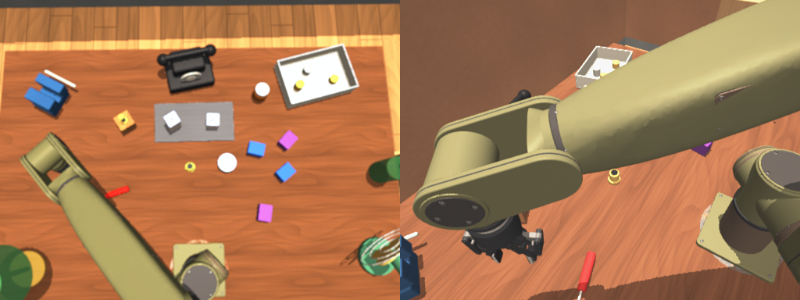

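The top view shows both bars standing on the plate, at (172,121) and (213,120). The punch is in its stand at (123,120), and the other things are where they were.

```bash
python3 -c "
from station import arm
print(arm.sign_off())"
```

```text
the job is handed in; nothing more can be done
None
```

The job is handed in: the two bars present (short and tall) stand on the plate cross-up, each punched at its cross in that order with the spring snapping, and the punch is back in its stand pin down; the sign-off gave no verdict.

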